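Set the stop collar to the height gauge

ROBOT

A 6-joint arm with a two-finger parallel gripper is mounted at the origin on the work surface; the furniture and walls round the work are solid. World frame = base frame: x ahead of the robot, y to its left, z up, the work surface at z = 0. Lengths are in mm, angles in degrees, forces in N, time in s.
With the tool pointing down it reaches from about 300 to 850 mm from the base axis. Payload 4.2 kg.
Tool frame: the origin (TCP) lies at the very end of the fingers, on their centre line; the grasp point (between the pads) lies 19 mm behind it (env.grip_depth is the distance from the TCP to the grasp point, in mm); y points along the fingers, z is the direction in which the jaws open and shut, and the axes are right-handed (so a half turn about y gives the same grasp; the last joint's range is limited). The gripper opens to 91 mm and grips with 3 to 60 N. Pads are 32 mm wide; open, the fingers measure 118 mm over their backs; the gripper's body (76 mm by 178 mm) begins 60 mm behind the grasp point.
Start: joints at [-67.494, 18.312, 89.639, -0, 72.044, -1.146], TCP at [230.681, -526.716, 213.976] pointing down, gripper open.
Joint ranges: [-177.97, 177.97], [-48.28, 115.42], [12.27, 149.76], [-77.06, 257.06], [2.81, 150.46], [-146.56, 146.56]. Speed limits (degrees/s): [147.25, 147.25, 180, 180, 180, 180].

INTERFACE

Orientations are given as [roll, pitch, yaw] about the fixed x, y, z axes, in that order (R = Rz(yaw) Ry(pitch) Rx(roll)).
In Python, from workcell import state, imaging, job, env gives the robot as it stands.
- The arm moves only by the shell command python3 -m pendant 'ROWS' [FORCE]. ROWS is JSON, a list of rows, each an object with "delta_pos": the shift along the tool's x, y, z in cm, a list of three; "twist": the turn, a rotation vector about the tool's x, y, z in degrees, a list of three; "grip": the opening in per cent of the stroke, from 0 (shut) to 100 (fully open). In form: [{"delta_pos": [tx, ty, tz], "twist": [wx, wy, wz], "grip": grip}, ...]. A call has exactly 5 rows; each row is the pose to reach, as a shift and turn from the pose commanded when the call began, along the tool's axes at that moment; what a row does not reach only later rows make up. A row lasts 1/10 s, in which the tool goes at most 50 mm and 8.59 degrees, less where a joint would pass 70% of its speed; a pose out of reach is approached as far as the arm can. A call with a gripper value outside its range is refused whole. The fingers move at their own pace and stop on an object; FORCE is the grip in N (left out, the last holds). Time passes only in rows, so rows that repeat a pose let the fingers close, or fill a call up. It gives the time, the measured TCP pose, the force and the opening at its end, in the units of the state.
- state(): the state, without advancing time (a new reading comes with each control period).
- imaging.grab_frame(name): name is "side" or "top"; returns (picture, depth): 480x640x3 uint8, red, green, blue; 480x640 float32, mm along the optical axis (not along the pixel's ray), 0 where there is no reading.
- imaging.camera_info(name): a dict with "fx", "fy", "cx", "cy" (pixels), "R" (3x3) and "t" (3): a world point X has camera coordinates R X + t. Camera axes: x right, y down, z forward; pixel columns grow to the right and rows downward; lengths in mm; the calibration is good to about 2 mm. A picture is of the moment at which its call begins. camera_info takes no time and is no camera call.
- job.job_done(): hands the job in, once; it reports no verdict.
The state is a dict: "time_s": time; "qpos": joint angles; "qvel": joint speeds; "effort": joint torques, N m; "ee_pos": TCP position; "ee_rot": TCP orientation; "force": force on the tool from outside, world axes, zero at the start; "torque": the same for the moment, N m; "gripper_width": finger opening in mm.
Only numpy, scipy, OpenCV 4.12 (cv2) and the standard library are available. Lean on these libraries where they do the work, as an engineer would, in place of code of your own. Each camera call takes 0.05 s, during which the arm holds its last target.

TASK

Set the stop collar on the threaded rod to the height of the forked gauge: stand the gauge on the stand's bed with its fork fully home round the rod under the collar, and screw the knurled collar down until its washer bears gently but firmly on the gauge, never pressing hard. Then draw the gauge out without changing the collar's height, and leave it standing upright on the table, clear of the stand, without disturbing the other things on the table.

Things in the scene. Friction and masses are not known exactly. Their poses are not given: they have to be found in the camera images.
- stand: Fixed height-setting stand: a flat dark steel bed 140 x 80 mm, 10 mm thick, with an upright threaded rod. Origin on the rod's axis at table height; x points along the bed towards its long end (the bed reaches from x = -35 to +105 mm, y = -40 to +40 mm), z up.
- rod_top (a point): Top of the fixed threaded steel rod, on its axis, 92 mm above the table. The rod is 12 mm in diameter and has a coarse right-hand thread: turned clockwise seen from above, the collar goes down 40 mm a full turn (6.37 mm a radian). When the washer bears on the gauge, each 10 N of bearing force adds about 0.064 N m to the turning moment.
- washer: Flat brass washer, 40 mm in diameter and 3.5 mm thick, under the knurled collar; it goes up and down the rod with the collar but does not turn, and is stiffly sprung against it (gives 1 mm under 15 N). Origin on the rod's axis at the washer's lower face, which starts 6 to 16 mm above the height of the gauge.
- collar_grip (a point): Point on the rod's axis 22 mm above the unloaded washer's lower face, at the height to grip the collar. The dark steel knurled collar is an upright cylinder 44 mm in diameter, reaching from 5.5 to 34 mm above the washer's lower face. It takes 0.05 N m to turn and stays where it is left.
- gauge: Loose steel height gauge, 0.18 to 0.29 kg, 34 mm wide, exactly 36 mm high at its fork. Origin at its underside, in the middle of the fork's slot; x points from the fork along the gauge to its tail, z up. Full height from the tine ends (x = -14 mm) to x = 32 mm, then a low foot 14 mm high up to x = 86 mm which carries an upright grip tab. Over 20 N from the washer spoils it; 3 to 10 N is right.
- slot_root (a point): Middle of the closed end of the gauge's slot, 8 mm along x from the gauge's origin and 18 mm above its underside. The slot is 16 mm wide and opens to -x. Fully home, this end touches the rod and the gauge's origin is 2 mm from the rod's axis.
- gauge_tab (a point): Grip point in the gauge's upright tab, 72 mm along x from the gauge's origin and 56 mm above its underside. The tab is 14 mm thick (along the gauge's y), 24 mm long (along x), and its top is 70 mm above the underside.
- mug: Loose off-white mug, 77 mm across and 79 mm high; a bystander. Origin at its underside.
- egg_cup: Loose off-white egg cup, 47 mm across, 49 mm high; a bystander. Origin at its underside.
- bottle_a: Loose round paint bottle 33 mm across, 69 mm high; a bystander. Origin at its underside.
- bottle_b: Loose round paint bottle 38 mm across, 78 mm high; a bystander. Origin at its underside.
- bottle_c: Loose round paint bottle 33 mm across, 69 mm high; a bystander. Origin at its underside.

How it is judged:
By the outcome, as a careful person would: the job done as asked, in the order asked, and still so for the second after the job is handed in, with the robot touching nothing.
It also fails if it takes over 67 s, if anything falls off the work surface, if the arm or the gripper's body presses on something with over 40 N, if the wrist force passes 120 N, or if a joint passes its speed limit or range.

## Working session

There is one attempt and no reset: what is moved stays moved. The work goes in short steps, Python scripts to look and compute and a shell command to move; the robot and the scene stay as the last step left them, time stands still between calls to the robot, and variables do not carry over. Pictures are saved under pics/ and viewed, and the job is handed in when it is done.

```bash
ls; mkdir -p pics; python3 - <<'E'
from workcell import state, imaging, job, env
import cv2, numpy as np
print(state()); print(env.grip_depth)
for n in ("top","side"):
    im,d=imaging.grab_frame(n); cv2.imwrite(f"pics/{n}0.png",im[:,:,::-1]); np.savez(f"pics/{n}0.npz",im=im,d=d)
    print(n,imaging.camera_info(n), (d>0).mean())
E
```

```text
pics
{'time_s': 0.0, 'qpos': array([-6.74926971e+01,  1.83509395e+01,  8.97068508e+01,  2.84919447e-04,
        7.20424007e+01, -1.14553815e+00]), 'qvel': array([-0.08525671,  0.1000115 ,  0.0765582 , -0.05090825, -0.09128332,
        0.01964068]), 'effort': array([ 1.98044792e-03, -4.12450254e+01, -2.31979430e+01,  7.30097503e-02,
        4.59844933e-02, -1.35648756e-04]), 'ee_pos': array([ 230.4997215 , -526.22914935,  213.12429026]), 'ee_rot': array([-9.01001656e+01,  2.27385674e-03, -1.56347249e+02]), 'force': array([0.1314018 , 0.39667768, 0.61082004]), 'torque': array([ 0.0223044 ,  0.03098633, -0.01593126]), 'gripper_width': 90.79998904514501}
18.8
top {'fx': 496.0572858237211, 'fy': 496.0572858237211, 'cx': 319.8696141622771, 'cy': 238.7190540936078, 'R': array([[ 0.02417986, -0.99957622,  0.01620835],
       [-0.98486758, -0.026601  , -0.1712549 ],
       [ 0.17161348, -0.01182216, -0.98509342]]), 't': array([  36.61405133,  489.3564836 , 1122.24961542])} 0.9960904947916667
side {'fx': 459.20712232305254, 'fy': 459.20712232305254, 'cx': 311.729791134697, 'cy': 232.4655817933784, 'R': array([[-0.95199867, -0.30569342,  0.01581323],
       [-0.1724272 ,  0.49286017, -0.85285269],
       [ 0.25291774, -0.81464126, -0.52191209]]), 't': array([452.91358287, 144.23152321, 898.47584868])} 0.9099446614583333
```

View pics/top0.png

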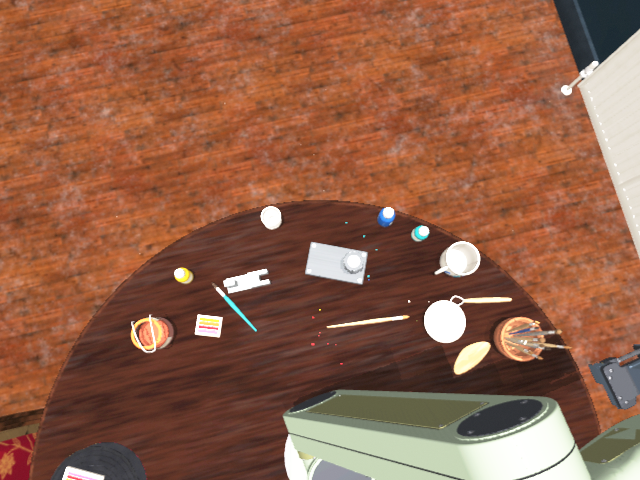

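View pics/side0.png

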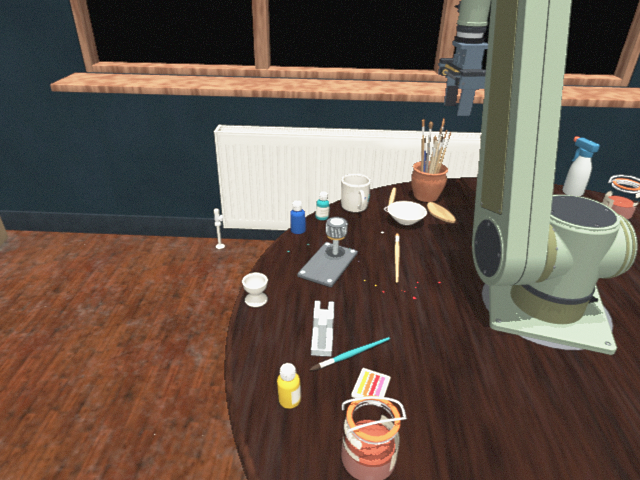

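The top view shows the stand at about (337,263) with the collar at (353,261), the gauge at (247,281) with its fork to the right, and the egg cup at (271,217). I'll enlarge both.

```bash
python3 - <<'E'
import cv2, numpy as np
t=cv2.imread("pics/top0.png"); s=cv2.imread("pics/side0.png")
cv2.imwrite("pics/c1.png",cv2.resize(t[230:300,210:380],None,fx=4.5,fy=4.5,interpolation=cv2.INTER_CUBIC))
cv2.imwrite("pics/c2.png",cv2.resize(s[205:365,290:370],None,fx=3.7,fy=3.7,interpolation=cv2.INTER_CUBIC))
E
```

```text
(no output)
```

View pics/c1.png

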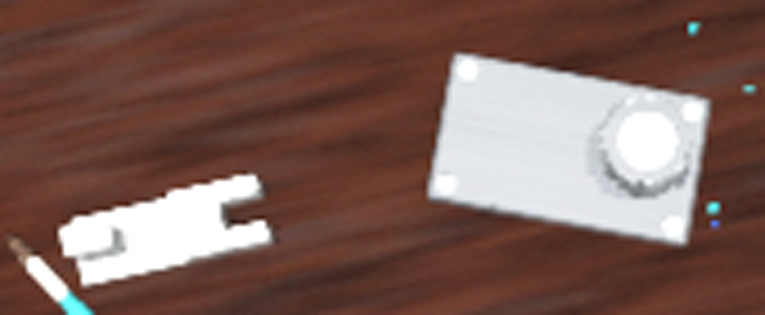

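View pics/c2.png

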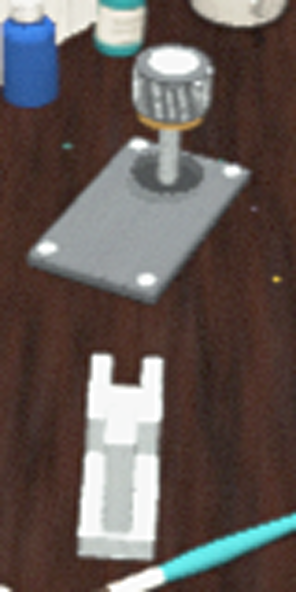

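```bash
cat > h.py <<'E'
import numpy as np, cv2
from workcell import imaging
def cloud(d,n):
    c=imaging.camera_info(n); v,u=np.mgrid[0:480,0:640]
    P=np.stack([(u-c['cx'])/c['fx']*d,(v-c['cy'])/c['fy']*d,d],-1)
    return (P-c['t'])@c['R']
def ray(n,u,v,z):
    c=imaging.camera_info(n); r=c['R'].T@np.array([(u-c['cx'])/c['fx'],(v-c['cy'])/c['fy'],1]); o=-c['R'].T@c['t']
    return o+r*(z-o[2])/r[2]
def proj(n,X):
    c=imaging.camera_info(n); p=c['R']@np.asarray(X,float)+c['t']; return np.array([p[0]/p[2]*c['fx']+c['cx'],p[1]/p[2]*c['fy']+c['cy']])
E
python3 - <<'E'
import numpy as np, cv2
from h import *
for n,g,s in (("top",(slice(260,300),slice(215,285)),slice(0)),("side",(slice(295,362),slice(300,345)),0)):
    f=np.load(f"pics/{n}0.npz"); P=cloud(f['d'],n); im=f['im'].astype(int)
    q=P[g]; m=(q[...,2]>7)&(f['d'][g]>0); 
    sat=(im.max(-1)-im.min(-1))[g]<45; br=im.min(-1)[g]>70
    m2=sat&br
    print(n,'n',m.sum(),m2.sum())
    for lo,hi in ((9,20),(25,45),(55,80)):
        k=m2&(q[...,2]>lo)&(q[...,2]<hi)
        if k.sum()>5:
            r=cv2.minAreaRect(q[k][:,:2].astype(np.float32)); print(lo,hi,k.sum(),r,'z',np.median(q[k][:,2]))
b={"top":(slice(240,288),slice(300,372)),"side":(slice(215,290),slice(295,362))}
for n in b:
    f=np.load(f"pics/{n}0.npz"); q=cloud(f['d'],n)[b[n]]; im=f['im'][b[n]].astype(int)
    m=((im.max(-1)-im.min(-1))<45)&(im.min(-1)>60)
    print(n,np.histogram(q[m][:,2],bins=range(-5,120,5)))
    for lo,hi in ((6,14),(60,85),(80,110)):
        k=m&(q[...,2]>lo)&(q[...,2]<hi)
        if k.sum()>5: print(lo,hi,k.sum(),cv2.minAreaRect(q[k][:,:2].astype(np.float32)),'z',np.median(q[k][:,2]),q[k].mean(0))
E
```

```text
top n 644 764
9 20 255 ((385.2047119140625, 229.80117797851562), (34.5837287902832, 123.7616195678711), 13.925117492675781) z 13.82461421182346
25 45 255 ((388.7007751464844, 216.27069091796875), (34.87259292602539, 95.70438385009766), 13.972026824951172) z 35.62311165351721
55 80 74 ((379.04461669921875, 252.95867919921875), (13.766115188598633, 24.116107940673828), 14.947103500366211) z 69.35389381024629
side n 1030 1183
9 20 376 ((379.37628173828125, 246.6479034423828), (36.21321105957031, 76.77750396728516), 18.851978302001953) z 15.67282089827641
25 45 358 ((387.21710205078125, 216.59552001953125), (33.81645965576172, 100.76176452636719), 13.618355751037598) z 37.62475142289146
55 80 147 ((377.8717956542969, 253.0133056640625), (13.4867582321167, 24.9434757232666), 17.09299659729004) z 71.14804214610545
top (array([ 58,  87, 902, 652,   7,   0,   0,   0,   0,   0,   0,   0,   0,
         1,   5,   5,  10,   8,  97, 189,   7,   0,   0,   0]), array([ -5,   0,   5,  10,  15,  20,  25,  30,  35,  40,  45,  50,  55,
        60,  65,  70,  75,  80,  85,  90,  95, 100, 105, 110, 115])
[... 653 characters left out ...]
 168,   21,    0,
          0,    0]), array([ -5,   0,   5,  10,  15,  20,  25,  30,  35,  40,  45,  50,  55,
        60,  65,  70,  75,  80,  85,  90,  95, 100, 105, 110, 115]))
6 14 1346 ((446.4876403808594, -52.81126403808594), (116.01293182373047, 282.52020263671875), 9.0281982421875) z 12.086171121929901 [435.8042044   17.59091199  11.8610427 ]
60 85 152 ((426.3567199707031, -13.031454086303711), (43.47132873535156, 20.97330665588379), 19.149925231933594) z 75.75265870021579 [427.00226023 -10.85298583  75.5074507 ]
80 110 271 ((430.191162109375, -25.524818420410156), (43.63188552856445, 41.993892669677734), 71.18663024902344) z 93.01066827890723 [429.26855834 -19.66583817  90.97689334]
```

```bash
python3 - <<'E'
import numpy as np, cv2
from h import *
n="top"; f=np.load("pics/top0.npz"); P=cloud(f['d'],n); im=f['im'].astype(int)
m=(P[...,2]>6)&(P[...,2]<130)&(f['d']>0); m[380:]=0
k,l,st,c=cv2.connectedComponentsWithStats(m.astype(np.uint8))
for i in range(1,k):
    if st[i,4]>40:
        q=P[l==i]; print(c[i].round(), st[i,4], q[:,:2].min(0).round(),q[:,:2].max(0).round(),'zmax',np.percentile(q[:,2],98).round(1), [np.round(a,1) for a in cv2.minAreaRect(q[:,:2].astype(np.float32))])
# gauge top pts near full height
i=l[281,255]; q=P[l==i]; a=q[(q[:,2]>33)&(q[:,2]<40)]
for yaw in (103,104,105):
    R=np.array([[np.cos(np.radians(yaw)),np.sin(np.radians(yaw))],[-np.sin(np.radians(yaw)),np.cos(np.radians(yaw))]])
    b=a[:,:2]@R.T; print(yaw,b.min(0),b.max(0)); b=q[:,:2]@R.T; print(b.min(0),b.max(0))
# collar top
for n,uv in (("top",(353,261)),("side",(337,222))):
    f=np.load(f"pics/{n}0.npz"); P=cloud(f['d'],n); r=np.hypot(P[...,0]-431.6,P[...,1]+25.1)
    for lo,hi in ((0,5),(7,14),(14,18),(18,22)):
        k=(r>lo)&(r<hi)&(P[...,2]>80); print(n,lo,hi,k.sum(),np.percentile(P[k][:,2],[10,50,90]).round(1))
    k=(np.abs(r-30)<5); print(np.median(P[k][:,2]))
E
```

```text
[270. 216.] 305 [516. 146.] [563. 189.] zmax 50.8 [array([539.4, 167.6]), array([46.1, 42.5]), np.float64(1.1)]
[385. 216.] 257 [ 530. -124.] [567. -88.] zmax 80.4 [array([ 547.3, -105.6]), array([37. , 32.8]), np.float64(64.1)]
[419. 233.] 213 [ 495. -206.] [ 527. -171.] zmax 70.8 [array([ 510. , -186.1]), array([33.3, 27.9]), np.float64(42.7)]
[460. 259.] 814 [ 409. -312.] [ 486. -218.] zmax 81.5 [array([ 448.3, -266.3]), array([92.4, 76.7]), np.float64(85.7)]
[336. 262.] 1826 [389. -63.] [486.  83.] zmax 93.4 [array([438.4,   9.5]), array([140.7,  83.3]), np.float64(82.5)]
[183. 275.] 228 [379. 350.] [414. 380.] zmax 71.0 [array([395.5, 363.7]), array([28.2, 33.3]), np.float64(77.8)]
[246. 281.] 612 [360. 166.] [415. 268.] zmax 71.4 [array([388.2, 218.3]), array([34.9, 99.9]), np.float64(13.9)]
[233. 305.] 159 [280. 200.] [379. 296.] zmax 13.3 [array([328. , 248.8]), array([136.3,   9.1]), np.float64(44.9)]
[487. 299.] 196 [ 351. -408.] [ 365. -297.] zmax 14.5 [array([ 358.8, -352.5]), array([ 11.7, 111.3]), np.float64(3.8)]
[445. 321.] 1034 [ 259. -290.] [ 357. -196.] zmax 32.9 [
[... 595 characters left out ...]
5, -306.8]), array([ 44.3, 104.5]), np.float64(41.7)]
103 [  75.24141805 -445.21564634] [ 171.01222511 -410.62642189]
[  75.14759584 -445.21564634] [ 175.205912   -409.15484774]
104 [  67.96490412 -446.66229378] [ 163.66699702 -412.47495153]
[  67.92418646 -446.98278135] [ 167.85353557 -412.03384227]
105 [  60.54620825 -448.09488735] [ 156.27191438 -413.77996393]
[  60.17850284 -449.43680719] [ 160.45002932 -413.52252903]
top 0 5 15 [90.4 91.8 94.5]
top 7 14 90 [89.4 92.2 94.2]
top 14 18 81 [88.  90.5 93.4]
top 18 22 96 [86.7 89.8 92.9]
9.419714057742175
side 0 5 9 [93.4 94.8 95.9]
side 7 14 54 [93.1 94.4 95.7]
side 14 18 50 [90.  93.4 94.5]
side 18 22 133 [82.1 89.7 94.1]
12.353703584527855
```

```bash
python3 - <<'E'
import numpy as np
from h import *
for n in ("top","side"):
    f=np.load(f"pics/{n}0.npz"); P=cloud(f['d'],n)
    k=(f['d']>0)&(P[...,2]>125)&(P[...,2]<330)&(P[...,0]>100)&(P[...,0]<480)&(P[...,1]<-250)&(P[...,1]>-800)
    q=P[k]
    for lo in range(-800,-250,50):
        a=q[(q[:,1]>=lo)&(q[:,1]<lo+50)]
        if len(a)>3: print(n,lo,len(a),a.min(0).round(),a.max(0).round())
# shift in tool axes to waypoints
from scipy.spatial.transform import Rotation as R
from workcell import state
s=state(); T=R.from_euler('xyz',s['ee_rot'],degrees=True)
for w in ((330,-640,213),(440,-526,300),(440,-400,230)): print(w,T.inv().apply(np.array(w)-s['ee_pos'])/10)
E
```

```text
top -600 47 [ 243. -570.  211.] [ 268. -557.  234.]
top -550 37 [ 250. -513.  301.] [ 262. -500.  312.]
top -500 400 [ 162. -500.  214.] [ 255. -450.  330.]
top -450 494 [ 177. -450.  125.] [ 292. -400.  330.]
top -400 279 [ 235. -400.  126.] [ 308. -365.  227.]
side -600 496 [ 233. -595.  216.] [ 299. -550.  330.]
side -550 58 [ 241. -550.  306.] [ 278. -500.  330.]
side -500 542 [ 172. -499.  217.] [ 254. -450.  330.]
side -450 424 [ 179. -450.  126.] [ 296. -400.  330.]
side -400 384 [ 232. -400.  125.] [ 306. -364.  228.]
(330, -640, 213) [-4.55338357e+00 -1.29721927e-03  1.44056839e+01]
(440, -526, 300) [-19.20274493  -8.69129929   8.36167233]
(440, -400, 230) [-24.25656401  -1.67305889  -3.1692953 ]
```

```bash
cat >> h.py <<'E'
from scipy.spatial.transform import Rotation as Rn
from workcell import state
def goal(x,y,z,yaw):
    s=state(); T=Rn.from_euler('xyz',s['ee_rot'],degrees=True); G=Rn.from_euler('xyz',[-90,0,yaw],degrees=True)
    print('d',(T.inv().apply(np.array([x,y,z])-s['ee_pos'])/10).round(2),'tw',(T.inv()*G).as_rotvec(degrees=True).round(2),'t',round(s['time_s'],2),'F',s['force'].round(2),'tau',s['torque'].round(3),'w',round(s['gripper_width'],1),'ee',s['ee_pos'].round(2),s['ee_rot'].round(2))
E
cat > g.sh <<'E'
python3 -c "from h import *; goal($1)"
E
python3 -m pendant '[{"delta_pos":[-19.2,-8.7,8.4],"twist":[0,0,0],"grip":100},{"delta_pos":[-19.2,-8.7,8.4],"twist":[0,0,0],"grip":100},{"delta_pos":[-19.2,-8.7,8.4],"twist":[0,0,0],"grip":100},{"delta_pos":[-19.2,-8.7,8.4],"twist":[0,0,0],"grip":100},{"delta_pos":[-19.2,-8.7,8.4],"twist":[0,0,0],"grip":100}]' 50; bash g.sh 440,-280,250,-116
```

```text
time_s: 0.6
ee_pos: [443.9, -526.1, 301.7]
ee_rot: [-89.9, 0.1, -156.2]
force: [0.4, 0.2, -0.1]
gripper_width: 91.3
d [ -9.56   5.15 -22.69] tw [ -0.11 -40.21  -0.05] t 0.6 F [ 0.37  0.15 -0.06] tau [-0.049  0.029  0.045] w 91.3 ee [ 443.94 -526.12  301.72] [-8.9910e+01  8.0000e-02 -1.5621e+02]
```

```bash
python3 -m pendant '[{"delta_pos":[-9.5,5,-22.7],"twist":[0,-40,0],"grip":60},{"delta_pos":[-9.5,5,-22.7],"twist":[0,-40,0],"grip":60},{"delta_pos":[-9.5,5,-22.7],"twist":[0,-40,0],"grip":60},{"delta_pos":[-9.5,5,-22.7],"twist":[0,-40,0],"grip":60},{"delta_pos":[-9.5,5,-22.7],"twist":[0,-40,0],"grip":60}]'; bash g.sh 410,-40,230,-76
```

```text
time_s: 1.1
ee_pos: [435.7, -279.6, 250.3]
ee_rot: [-90.0, 0.0, -116.1]
force: [1.6, -0.0, 0.2]
gripper_width: 55.4
d [-20.39   2.04 -12.84] tw [ 3.000e-02 -4.009e+01 -3.000e-02] t 1.1 F [ 1.6  -0.05  0.17] tau [ 0.046 -0.094  0.018] w 55.4 ee [ 435.66 -279.61  250.31] [-9.0040e+01  2.0000e-02 -1.1609e+02]
```

```bash
python3 -m pendant '[{"delta_pos":[-20.4,2,-12.8],"twist":[0,-40,0],"grip":60},{"delta_pos":[-20.4,2,-12.8],"twist":[0,-40,0],"grip":60},{"delta_pos":[-20.4,2,-12.8],"twist":[0,-40,0],"grip":60},{"delta_pos":[-20.4,2,-12.8],"twist":[0,-40,0],"grip":60},{"delta_pos":[-20.4,2,-12.8],"twist":[0,-40,0],"grip":60}]'; bash g.sh 385,195,140,-76
```

```text
time_s: 1.6
ee_pos: [410.9, -39.8, 230.8]
ee_rot: [-90.0, 0.0, -76.0]
force: [0.7, -0.4, -0.4]
gripper_width: 54.9
d [-23.41   9.09   3.15] tw [ 0.02 -0.05 -0.03] t 1.6 F [ 0.72 -0.37 -0.4 ] tau [ 0.032 -0.134 -0.002] w 54.9 ee [410.94 -39.85 230.78] [-9.002e+01  3.000e-02 -7.605e+01]
```

```bash
bash g.sh 379.3,253.1,110,-76
```

```text
d [-29.19  12.09   4.  ] tw [ 0.02 -0.05 -0.03] t 1.6 F [ 0.72 -0.37 -0.4 ] tau [ 0.032 -0.134 -0.002] w 54.9 ee [410.94 -39.85 230.78] [-9.002e+01  3.000e-02 -7.605e+01]
```

```bash
python3 -m pendant '[{"delta_pos":[-29.2,9,4],"twist":[0,0,0],"grip":60},{"delta_pos":[-29.2,9,4],"twist":[0,0,0],"grip":60},{"delta_pos":[-29.2,9,4],"twist":[0,0,0],"grip":60},{"delta_pos":[-29.2,9,4],"twist":[0,0,0],"grip":60},{"delta_pos":[-29.2,9,4],"twist":[0,0,0],"grip":60}]'; bash g.sh 379.3,253.1,90,-76;python3 - <<'E'
from workcell import imaging
import cv2
im,d=imaging.grab_frame("side"); cv2.imwrite("pics/s1.png",cv2.resize(im[150:400,220:440,::-1],None,fx=2.4,fy=2.4))
E
```

```text
time_s: 2.1
ee_pos: [386.9, 197.6, 157.5]
ee_rot: [-90.0, -0.0, -76.3]
force: [-0.2, -0.6, -0.8]
gripper_width: 54.7
d [-5.57  6.75  0.57] tw [-0.02 -0.34  0.01] t 2.1 F [-0.16 -0.58 -0.82] tau [-0.035 -0.151  0.008] w 54.7 ee [386.93 197.6  157.54] [-8.998e+01 -1.000e-02 -7.634e+01]
```

View pics/s1.png

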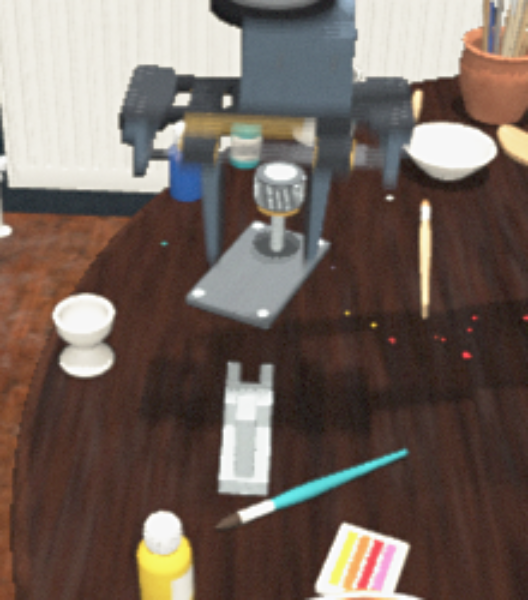

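The gripper hangs above the gauge with its jaws across the tab's thickness. I'll go above the tab, then down.

```bash
python3 -m pendant '[{"delta_pos":[-5.6,2,0.6],"twist":[0,0,0],"grip":60},{"delta_pos":[-5.6,6.7,0.6],"twist":[0,0,0],"grip":60},{"delta_pos":[-5.6,6.7,0.6],"twist":[0,0,0],"grip":60},{"delta_pos":[-5.6,6.7,0.6],"twist":[0,0,0],"grip":60},{"delta_pos":[-5.6,6.7,0.6],"twist":[0,0,0],"grip":60}]'; bash g.sh 379.3,253.1,37.2,-76
```

```text
time_s: 2.65
ee_pos: [381.4, 251.4, 92.6]
ee_rot: [-89.9, 0.0, -76.4]
force: [0.3, 0.9, 0.4]
gripper_width: 54.3
d [-0.21  5.54 -0.18] tw [-0.14 -0.4  -0.03] t 2.65 F [0.29 0.88 0.39] tau [ 0.01  -0.118 -0.021] w 54.3 ee [381.43 251.42  92.56] [-8.986e+01  3.000e-02 -7.640e+01]
```

```bash
python3 -m pendant '[{"delta_pos":[-0.2,2,-0.1],"twist":[0,0,0],"grip":60},{"delta_pos":[-0.2,4,-0.1],"twist":[0,0,0],"grip":60},{"delta_pos":[-0.2,5.5,-0.1],"twist":[0,0,0],"grip":60},{"delta_pos":[-0.2,5.5,-0.1],"twist":[0,0,0],"grip":60},{"delta_pos":[-0.2,5.5,-0.1],"twist":[0,0,0],"grip":60}]'; bash g.sh 379.3,253.1,37.2,-76
```

```text
time_s: 3.15
ee_pos: [380.1, 253.3, 37.6]
ee_rot: [-89.8, 0.0, -76.4]
force: [1.0, -0.1, -0.2]
gripper_width: 54.9
d [ 0.    0.04 -0.09] tw [-0.15 -0.42 -0.04] t 3.15 F [ 1.04 -0.07 -0.17] tau [ 0.06  -0.132 -0.002] w 54.9 ee [380.13 253.34  37.62] [-8.985e+01  4.000e-02 -7.642e+01]
```

```bash
python3 -m pendant '[{"delta_pos":[0,0,-0.05],"twist":[0,-0.3,0],"grip":50},{"delta_pos":[0,0,-0.05],"twist":[0,-0.3,0],"grip":20},{"delta_pos":[0,0,-0.05],"twist":[0,-0.3,0],"grip":5},{"delta_pos":[0,0,-0.05],"twist":[0,-0.3,0],"grip":0},{"delta_pos":[0,0,-0.05],"twist":[0,-0.3,0],"grip":0}]' 40; bash g.sh 379.3,253.1,37.2,-76; python3 -m pendant '[{"delta_pos":[0,0,0],"twist":[0,0,0],"grip":0},{"delta_pos":[0,0,0],"twist":[0,0,0],"grip":0},{"delta_pos":[0,-0.2,0],"twist":[0,0,0],"grip":0},{"delta_pos":[0,-1,0],"twist":[0,0,0],"grip":0},{"delta_pos":[0,-2,0],"twist":[0,0,0],"grip":0}]' 50; bash g.sh 379.3,253.1,37.2,-76;
```

```text
time_s: 3.65
ee_pos: [378.4, 253.3, 36.2]
ee_rot: [-90.0, -0.0, -76.0]
force: [-0.3, 0.4, 0.3]
gripper_width: 17.4
d [ 0.04 -0.1   0.08] tw [-0.01 -0.04  0.  ] t 3.65 F [-0.33  0.36  0.3 ] tau [ 0.035 -0.178  0.023] w 17.4 ee [378.42 253.27  36.24] [-89.99  -0.   -76.04]
time_s: 4.15
ee_pos: [378.0, 253.0, 56.4]
ee_rot: [-90.1, -0.0, -76.0]
force: [0.8, 0.2, -1.0]
gripper_width: 13.8
d [0.02 1.92 0.13] tw [ 0.07 -0.05  0.03] t 4.15 F [ 0.8   0.22 -1.02] tau [ 0.066 -0.078  0.014] w 13.8 ee [377.99 253.    56.39] [-9.007e+01 -3.000e-02 -7.605e+01]
```

```bash
python3 - <<'E'
import numpy as np, cv2
from h import *
f=np.load("pics/top0.npz"); im=f['im']; s=im[235:290,295:375].astype(int)
m=((s.max(-1)-s.min(-1))<45)&(s.min(-1)>95); m=cv2.morphologyEx(m.astype(np.uint8),cv2.MORPH_OPEN,np.ones((3,3)))
c=max(cv2.findContours(m,cv2.RETR_EXTERNAL,cv2.CHAIN_APPROX_NONE)[0],key=cv2.contourArea)[:,0]+[295,235]
W=np.array([ray("top",u,v,10)[:2] for u,v in c],np.float32); r=cv2.minAreaRect(W); print('bed',r)
def ax(r):
    (cx,cy),(w,h),a=r
    a=a if w>h else a+90
    a%=180; return a,np.array([cx,cy])-35*np.array([np.cos(np.radians(a)),np.sin(np.radians(a))])
print(ax(r))
# bolts bright
g=im[235:290,295:375].min(-1); mb=(g>235).astype(np.uint8); k,l,st,cc=cv2.connectedComponentsWithStats(mb)
for i in range(1,k):
    p=cc[i]+[295,235]; print('blob',st[i,4],p,ray("top",*p,12)[:2].round(1),ray("top",*p,92)[:2].round(1))
# side
f=np.load("pics/side0.npz"); im=f['im']; s=im[235:292,292:366].astype(int)
m=((s.max(-1)-s.min(-1))<30)&(s.min(-1)>70); cv2.imwrite("pics/m.png",cv2.resize(m.astype(np.uint8)*255,None,fx=6,fy=6,interpolation=0))
g=im[235:292,292:366].min(-1); mb=(g>190).astype(np.uint8); k,l,st,cc=cv2.connectedComponentsWithStats(mb)
for i in range(1,k):
    p=cc[i]+[292,235]; print('sblob',st[i,4],p,ray("side",*p,12)[:2].round(1))
E
```

```text
bed ((436.79095458984375, 8.559860229492188), (140.6349639892578, 81.07327270507812), 81.09408569335938)
(81.09408569335938, array([431.37252175, -26.01817594]))
blob 19 [313.63157895 245.21052632] [477.2  63.4] [464.4  63.3]
blob 2 [349.5 252. ] [463.1 -23.1] [451.2 -17.3]
blob 1 [354. 251.] [465.8 -33.9] [453.7 -27.3]
blob 16 [363.5 254.5] [457.9 -56.8] [446.4 -48.6]
blob 145 [353.31034483 260.86206897] [441.9 -32.5] [431.5 -26. ]
blob 2 [360.5 266.5] [428.8 -49.9] [419.2 -42.2]
blob 18 [309.         270.33333333] [416.4  72.8] [407.7  72.1]
blob 1 [354. 270.] [420.  -34.4] [411.  -27.8]
blob 22 [359.09090909 279.90909091] [396.6 -46.8] [389.3 -39.4]
sblob 11 [327.         243.63636364] [458.1 -59.5]
sblob 12 [352.16666667 250.91666667] [396.2 -49.1]
sblob 15 [302.06666667 271.6       ] [477.4  61.6]
sblob 14 [329.14285714 280.07142857] [415.7  71.1]
```

View pics/m.png

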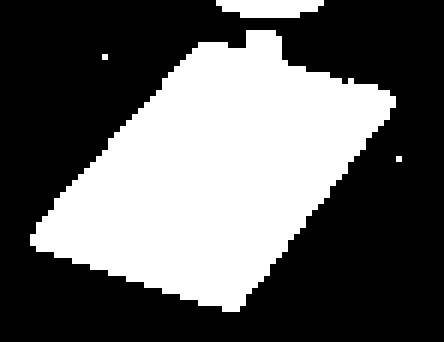

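```bash
bash g.sh 452.3,103.9,80,-99.1
```

```text
d [16.26 -2.36  3.61] tw [ 0.06 23.05  0.04] t 4.15 F [ 0.8   0.22 -1.02] tau [ 0.066 -0.078  0.014] w 13.8 ee [377.99 253.    56.39] [-9.007e+01 -3.000e-02 -7.605e+01]
```

```bash
python3 -m pendant '[{"delta_pos":[2,-2,0.5],"twist":[0,4,0],"grip":0},{"delta_pos":[5.5,-2.4,1.2],"twist":[0,9,0],"grip":0},{"delta_pos":[9.5,-2.4,2],"twist":[0,15,0],"grip":0},{"delta_pos":[13,-2.4,2.9],"twist":[0,20,0],"grip":0},{"delta_pos":[16.2,-2.4,3.6],"twist":[0,23,0],"grip":0}]' 50; bash g.sh 452.3,103.9,80,-99.1;  python3 -m pendant '[{"delta_pos":[0,0,0],"twist":[0,0,0],"grip":0},{"delta_pos":[0,0.5,0],"twist":[0,0,0],"grip":0},{"delta_pos":[0,1,0],"twist":[0,0,0],"grip":0},{"delta_pos":[0,1.5,0],"twist":[0,0,0],"grip":0},{"delta_pos":[0,1.5,0],"twist":[0,0,0],"grip":0}]'; bash g.sh 452.3,103.9,50,-99.1
cat > look.py <<'E'
import sys,cv2,numpy as np
from workcell import imaging
n,name,u0,v0,u1,v1,k=sys.argv[1:8]; u0,v0,u1,v1=map(int,(u0,v0,u1,v1)); k=float(k)
im,d=imaging.grab_frame(n); np.savez(f"pics/{name}.npz",im=im,d=d)
cv2.imwrite(f"pics/{name}.png",cv2.resize(im[v0:v1,u0:u1,::-1],None,fx=k,fy=k,interpolation=cv2.INTER_CUBIC))
E
python3 look.py side s2 270 180 390 310 4.5;python3 look.py top t2 250 220 380 300 6
```

```text
time_s: 4.65
ee_pos: [453.4, 103.3, 81.2]
ee_rot: [-89.9, 0.0, -99.2]
force: [-0.0, 0.9, -1.9]
gripper_width: 13.5
d [-0.04  0.12 -0.12] tw [-0.1  -0.12 -0.03] t 4.65 F [-0.01  0.89 -1.91] tau [ 0.023 -0.095  0.004] w 13.5 ee [453.38 103.27  81.18] [-8.990e+01  3.000e-02 -9.922e+01]
time_s: 5.15
ee_pos: [451.2, 105.3, 64.2]
ee_rot: [-90.1, -0.0, -99.0]
force: [0.7, 0.2, -2.0]
gripper_width: 13.3
d [0.12 1.42 0.13] tw [0.12 0.14 0.05] t 5.15 F [ 0.68  0.18 -2.01] tau [ 0.033 -0.092 -0.016] w 13.3 ee [451.22 105.26  64.25] [-9.012e+01 -5.000e-02 -9.896e+01]
```

View pics/s2.png

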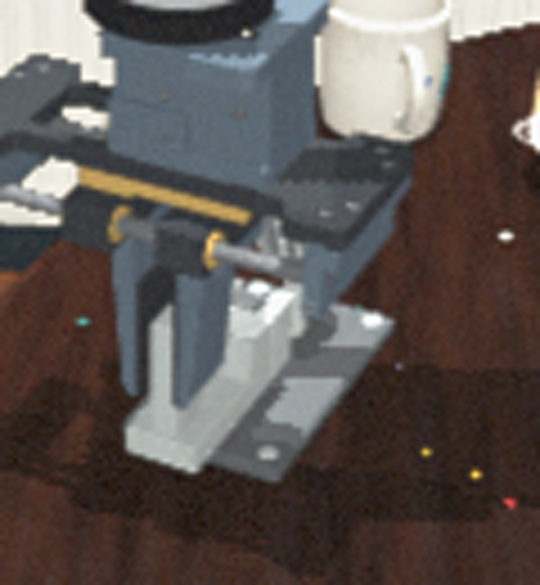

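View pics/t2.png

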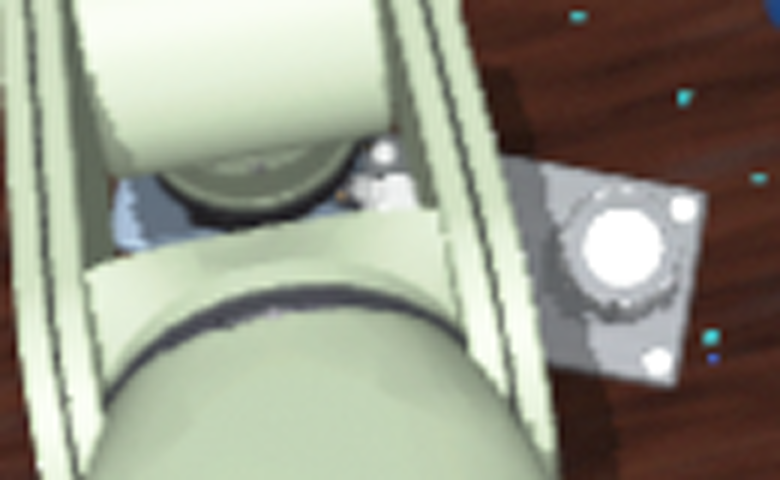

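The side view shows the gauge upright in the jaws over the bed. Its tail's lower corners are at about (127,452) and (197,472) in the crop. I'll check its line against the rod.

```bash
python3 - <<'E'
import numpy as np
from h import *
d=np.array([np.cos(np.radians(80.9)),np.sin(np.radians(80.9))]); n=np.array([-d[1],d[0]]); rod=np.array([431.4,-27.5])
for nm,u,v,z in (("tailbotL",127,452,28),("tailbotR",197,472,28),("tailtopL",127,427,42),("tailtopR",197,446,42),("tcp",0,0,0)):
    p=ray("side",270+(u+.5)/4.5-.5,180+(v+.5)/4.5-.5,z)[:2] if nm!="tcp" else np.array([451.2,105.3])
    print(nm,p.round(1),'along',((p-rod)@d).round(1),'lat',((p-rod)@n).round(1))
f=np.load("pics/s2.npz"); P=cloud(f['d'],"side"); q=P[235:290,295:340].reshape(-1,3); im=f['im'][235:290,295:340].reshape(-1,3).astype(int)
k=(np.abs(q[:,2]-43)<4)&((im.max(1)-im.min(1))<40)&(im.min(1)>100)
import cv2
L=(q[k][:,:2]-rod)@np.stack([d,n],1); print(k.sum(),np.percentile(L,[2,50,98],axis=0))
k=(np.abs(q[:,2]-66)<4)&((im.max(1)-im.min(1))<40)&(im.min(1)>130)
L=(q[k][:,:2]-rod)@np.stack([d,n],1); print(k.sum(),np.percentile(L,[2,50,98],axis=0))
E
```

```text
tailbotL [469.3 111.7] along 143.4 lat -15.4
tailbotR [435.8 115.2] along 141.6 lat 18.2
tailtopL [469.2 112.1] along 143.8 lat -15.2
tailtopR [436.1 115.1] along 141.6 lat 17.9
tcp [451.2 105.3] along 134.3 lat 1.5
240 [[  5.13575434 -13.44583726]
 [118.45787056  11.75330107]
 [146.94800899  19.53536702]]
125 [[ 22.12674393  -7.5208324 ]
 [ 76.01358149  11.45530331]
 [144.79574461  19.3336472 ]]
```

```bash
python3 -m pendant '[{"delta_pos":[0,0.4,0.13],"twist":[0,0,0],"grip":0},{"delta_pos":[0,0.8,0.13],"twist":[0,0,0],"grip":0},{"delta_pos":[0,1.2,0.13],"twist":[0,0,0],"grip":0},{"delta_pos":[0,1.55,0.13],"twist":[0,0,0],"grip":0},{"delta_pos":[0,1.55,0.13],"twist":[0,0,0],"grip":0}]'; bash g.sh 447.0,70.2,48.5,-99.1
```

```text
time_s: 5.75
ee_pos: [453.2, 104.3, 49.0]
ee_rot: [-90.1, -0.0, -99.1]
force: [-0.4, 0.1, -0.8]
gripper_width: 13.6
d [ 3.47  0.05 -0.07] tw [0.07 0.05 0.03] t 5.75 F [-0.36  0.14 -0.77] tau [ 0.009 -0.082  0.003] w 13.6 ee [453.18 104.34  49.03] [-9.007e+01 -3.000e-02 -9.905e+01]
```

```bash
python3 -m pendant '[{"delta_pos":[0.8,0,-0.03],"twist":[0,0,0],"grip":0},{"delta_pos":[1.6,0,-0.03],"twist":[0,0,0],"grip":0},{"delta_pos":[2.4,0,-0.03],"twist":[0,0,0],"grip":0},{"delta_pos":[3,0,-0.03],"twist":[0,0,0],"grip":0},{"delta_pos":[3,0,-0.03],"twist":[0,0,0],"grip":0}]'; bash g.sh 443.0,45.2,48.5,-99.1; python3 look.py side s3 270 180 390 310 4.5;python3 look.py top t3 250 220 380 300 6
```

```text
time_s: 6.25
ee_pos: [448.4, 73.9, 49.7]
ee_rot: [-90.0, -0.0, -99.1]
force: [0.5, 0.9, -2.3]
gripper_width: 13.4
d [ 2.92  0.12 -0.08] tw [ 0.   -0.03  0.01] t 6.25 F [ 0.46  0.86 -2.32] tau [-0.003 -0.107 -0.003] w 13.4 ee [448.41  73.93  49.74] [-9.000e+01 -1.000e-02 -9.913e+01]
```

View pics/s3.png

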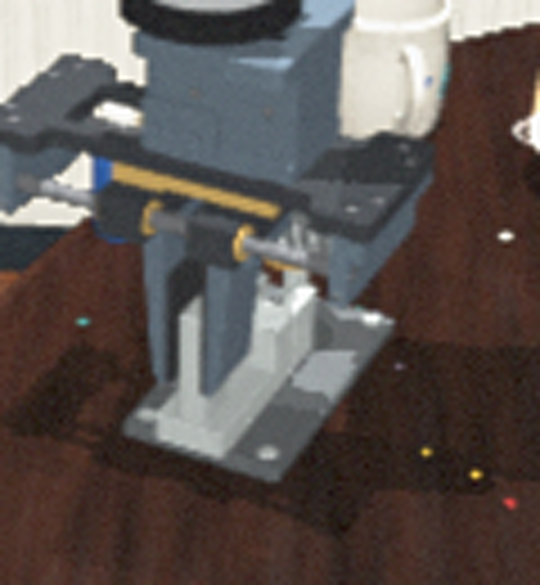

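View pics/t3.png

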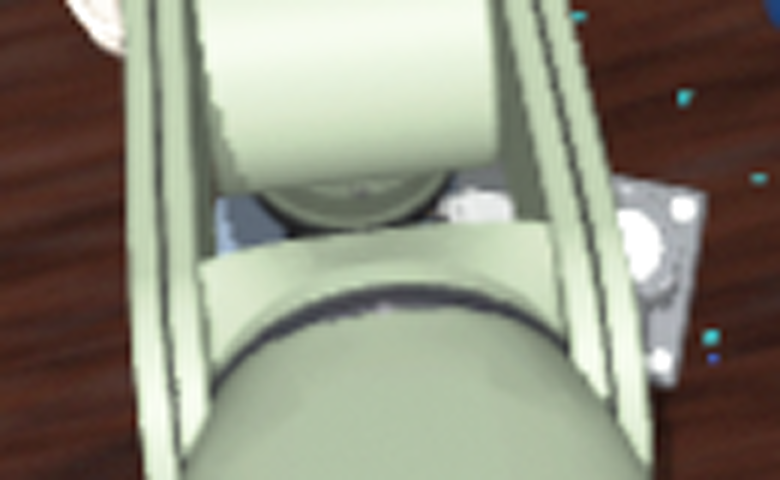

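```bash
python3 - <<'E'
import numpy as np
from h import *
d=np.array([np.cos(np.radians(80.9)),np.sin(np.radians(80.9))]); n=np.array([-d[1],d[0]]); rod=np.array([431.4,-27.5])
for nm,u,v,z in (("tailbotL",157,438,13),("tailbotR",224,458,13),("bedL",122,432,10),("bedR",273,481,10)):
    p=ray("side",270+(u+.5)/4.5-.5,180+(v+.5)/4.5-.5,z)[:2]
    print(nm,p.round(1),'along',((p-rod)@d).round(1),'lat',((p-rod)@n).round(1))
p=np.array([448.4,73.9]);print((p-rod)@d,(p-rod)@n)
E
```

```text
tailbotL [466.3  78.8] along 110.5 lat -17.7
tailbotR [432.9  83.1] along 109.4 lat 16.0
bedL [484.3  75.9] along 110.5 lat -35.9
bedR [408.3  88.3] along 110.7 lat 41.1
102.81244714786864 -0.748806695160864
```

```bash
python3 -m pendant '[{"delta_pos":[0.4,0.05,-0.05],"twist":[0,0,0],"grip":0},{"delta_pos":[0.8,0.1,-0.05],"twist":[0,0,0],"grip":0},{"delta_pos":[1.2,0.1,-0.05],"twist":[0,0,0],"grip":0},{"delta_pos":[1.5,0.1,-0.05],"twist":[0,0,0],"grip":0},{"delta_pos":[1.5,0.1,-0.05],"twist":[0,0,0],"grip":0}]'; bash g.sh 443.0,45.2,48.5,-99.1;
```

```text
time_s: 6.85
ee_pos: [445.7, 59.8, 48.6]
ee_rot: [-90.0, -0.0, -99.1]
force: [-0.1, 0.6, -1.4]
gripper_width: 13.9
d [ 1.48  0.01 -0.03] tw [0.01 0.02 0.01] t 6.85 F [-0.1   0.6  -1.42] tau [ 0.009 -0.101 -0.028] w 13.9 ee [445.66  59.78  48.6 ] [-9.001e+01 -1.000e-02 -9.908e+01]
```

```bash
python3 -m pendant '[{"delta_pos":[0.3,0,0],"twist":[0,0,0],"grip":0},{"delta_pos":[0.6,0,0],"twist":[0,0,0],"grip":0},{"delta_pos":[0.8,0,0],"twist":[0,0,0],"grip":0},{"delta_pos":[0.9,0,0],"twist":[0,0,0],"grip":0},{"delta_pos":[0.9,0,0],"twist":[0,0,0],"grip":0}]'; bash g.sh 443.0,45.2,48.5,-99.1; python3 look.py side s4 270 180 390 310 4.5
```

```text
time_s: 7.35
ee_pos: [444.3, 51.1, 48.7]
ee_rot: [-90.0, -0.0, -99.1]
force: [0.4, -0.1, -1.9]
gripper_width: 14.0
d [ 0.61  0.02 -0.04] tw [-0.    0.04  0.  ] t 7.35 F [ 0.44 -0.08 -1.9 ] tau [ 0.056 -0.062 -0.055] w 14.0 ee [444.34  51.13  48.65] [-90.    -0.   -99.06]
```

View pics/s4.png

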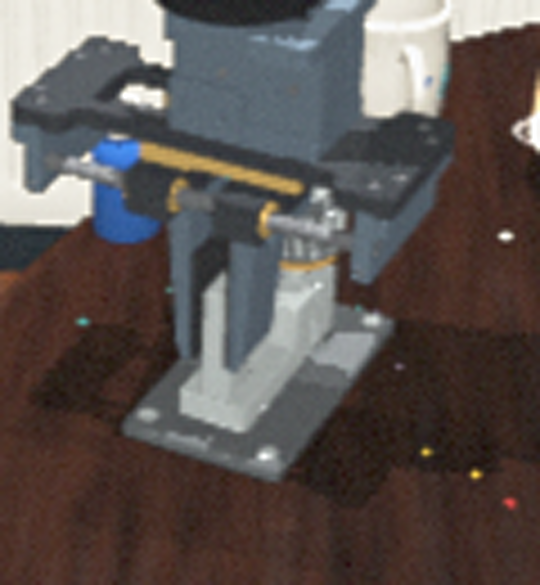

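The fork is under the washer and no force shows yet. I'll close the remaining distance slowly.

```bash
python3 -m pendant '[{"delta_pos":[0.1,0,0],"twist":[0,0,0],"grip":0},{"delta_pos":[0.2,0,0],"twist":[0,0,0],"grip":0},{"delta_pos":[0.3,0,0],"twist":[0,0,0],"grip":0},{"delta_pos":[0.4,0,0],"twist":[0,0,0],"grip":0},{"delta_pos":[0.4,0,0],"twist":[0,0,0],"grip":0}]'; bash g.sh 443.0,45.2,48.5,-99.1; python3 -m pendant '[{"delta_pos":[0.05,0,0],"twist":[0,0,0],"grip":0},{"delta_pos":[0.1,0,0],"twist":[0,0,0],"grip":0},{"delta_pos":[0.15,0,0],"twist":[0,0,0],"grip":0},{"delta_pos":[0.15,0,0],"twist":[0,0,0],"grip":0},{"delta_pos":[0.15,0,0],"twist":[0,0,0],"grip":0}]'; bash g.sh 443.0,45.2,48.5,-99.1
```

```text
time_s: 7.9
ee_pos: [443.7, 47.2, 48.6]
ee_rot: [-90.0, -0.0, -99.1]
force: [-0.7, 0.5, -2.5]
gripper_width: 13.9
d [ 0.21  0.01 -0.04] tw [0.   0.04 0.01] t 7.9 F [-0.67  0.5  -2.51] tau [ 0.014 -0.112  0.028] w 13.9 ee [443.7   47.2   48.64] [-9.000e+01 -1.000e-02 -9.906e+01]
time_s: 8.4
ee_pos: [443.5, 45.8, 48.7]
ee_rot: [-90.0, -0.0, -99.1]
force: [-0.1, 0.2, -2.3]
gripper_width: 13.6
d [ 0.07  0.02 -0.04] tw [-0.01  0.05  0.  ] t 8.4 F [-0.11  0.24 -2.31] tau [ 0.069 -0.084  0.028] w 13.6 ee [443.51  45.84  48.66] [-89.99  -0.   -99.05]
```

```bash
python3 -m pendant '[{"delta_pos":[0.05,0,0],"twist":[0,0,0],"grip":0},{"delta_pos":[0.1,0,0],"twist":[0,0,0],"grip":0},{"delta_pos":[0.15,0,0],"twist":[0,0,0],"grip":0},{"delta_pos":[0.15,0,0],"twist":[0,0,0],"grip":0},{"delta_pos":[0.15,0,0],"twist":[0,0,0],"grip":0}]'; bash g.sh 443.0,45.2,48.5,-99.1; python3 -m pendant '[{"delta_pos":[0.05,0,0],"twist":[0,0,0],"grip":0},{"delta_pos":[0.1,0,0],"twist":[0,0,0],"grip":0},{"delta_pos":[0.15,0,0],"twist":[0,0,0],"grip":0},{"delta_pos":[0.15,0,0],"twist":[0,0,0],"grip":0},{"delta_pos":[0.15,0,0],"twist":[0,0,0],"grip":0}]'; bash g.sh 443.0,45.2,48.5,-99.1
```

```text
time_s: 8.9
ee_pos: [443.3, 44.3, 48.7]
ee_rot: [-90.0, -0.0, -99.1]
force: [0.4, -0.0, -1.9]
gripper_width: 13.6
d [-0.08  0.01 -0.04] tw [-0.01  0.05  0.  ] t 8.9 F [ 0.4  -0.05 -1.87] tau [ 0.099 -0.083 -0.047] w 13.6 ee [443.31  44.33  48.65] [-89.99  -0.   -99.05]
time_s: 9.4
ee_pos: [443.2, 43.5, 48.8]
ee_rot: [-90.0, 0.1, -99.1]
force: [0.3, 4.3, -0.9]
gripper_width: 13.9
d [-0.16  0.03 -0.05] tw [-0.02  0.   -0.07] t 9.4 F [ 0.31  4.26 -0.92] tau [ 1.066 -0.157 -0.002] w 13.9 ee [443.24  43.54  48.76] [-8.998e+01  7.000e-02 -9.910e+01]
```

Contact with the rod gives 4.3 N. Now I'll ease off a little and lower the gauge onto the bed.

```bash
python3 -m pendant '[{"delta_pos":[-0.05,0.05,0],"twist":[0,0,0],"grip":0},{"delta_pos":[-0.05,0.1,0],"twist":[0,0,0],"grip":0},{"delta_pos":[-0.05,0.15,0],"twist":[0,0,0],"grip":0},{"delta_pos":[-0.05,0.2,0],"twist":[0,0,0],"grip":0},{"delta_pos":[-0.05,0.2,0],"twist":[0,0,0],"grip":0}]'; bash g.sh 443.0,45.2,48.5,-99.1; python3 -m pendant '[{"delta_pos":[0,0.02,0],"twist":[0,0,0],"grip":0},{"delta_pos":[0,0.04,0],"twist":[0,0,0],"grip":0},{"delta_pos":[0,0.06,0],"twist":[0,0,0],"grip":0},{"delta_pos":[0,0.06,0],"twist":[0,0,0],"grip":0},{"delta_pos":[0,0.06,0],"twist":[0,0,0],"grip":0}]'; bash g.sh 443.0,45.2,48.5,-99.1
```

```text
time_s: 9.9
ee_pos: [443.5, 43.5, 46.8]
ee_rot: [-89.9, 0.0, -99.1]
force: [1.3, 4.6, 1.1]
gripper_width: 13.9
d [-0.16 -0.17 -0.08] tw [-0.05  0.04 -0.02] t 9.9 F [1.28 4.63 1.05] tau [ 0.892 -0.212 -0.013] w 13.9 ee [443.55  43.53  46.76] [-8.995e+01  2.000e-02 -9.906e+01]
time_s: 10.4
ee_pos: [443.6, 43.5, 46.2]
ee_rot: [-89.9, 0.0, -99.1]
force: [-0.0, 5.5, 2.1]
gripper_width: 13.8
d [-0.16 -0.23 -0.08] tw [-0.05  0.04 -0.02] t 10.4 F [-0.04  5.49  2.11] tau [ 0.979 -0.151  0.005] w 13.8 ee [443.56  43.53  46.24] [-8.995e+01  2.000e-02 -9.906e+01]
```

```bash
python3 -m pendant '[{"delta_pos":[0,0.02,0],"twist":[0,0,0],"grip":0},{"delta_pos":[0,0.04,0],"twist":[0,0,0],"grip":0},{"delta_pos":[0,0.04,0],"twist":[0,0,0],"grip":0},{"delta_pos":[0,0.04,0],"twist":[0,0,0],"grip":0},{"delta_pos":[0,0.04,0],"twist":[0,0,0],"grip":0}]'; bash g.sh 443.0,45.2,48.5,-99.1;
```

```text
time_s: 10.9
ee_pos: [443.6, 43.6, 46.2]
ee_rot: [-89.9, 0.0, -99.1]
force: [0.2, 6.1, 3.2]
gripper_width: 13.7
d [-0.15 -0.23 -0.09] tw [-0.06  0.04 -0.03] t 10.9 F [0.2  6.07 3.17] tau [ 0.857 -0.013 -0.048] w 13.7 ee [443.61  43.56  46.19] [-8.994e+01  3.000e-02 -9.906e+01]
```

```bash
python3 -m pendant '[{"delta_pos":[0,0,0],"twist":[0,0,0],"grip":20},{"delta_pos":[0,0,0],"twist":[0,0,0],"grip":25},{"delta_pos":[0,0,0],"twist":[0,0,0],"grip":35},{"delta_pos":[0,0,0],"twist":[0,0,0],"grip":35},{"delta_pos":[0,0,0],"twist":[0,0,0],"grip":35}]' 5; bash g.sh 443.6,43.6,46.2,-99.06;  python3 look.py side s5 270 180 390 310 4.5
```

```text
time_s: 11.4
ee_pos: [443.0, 43.2, 45.5]
ee_rot: [-90.0, -0.0, -99.0]
force: [0.1, -0.2, 0.3]
gripper_width: 31.9
d [-0.05 -0.07  0.06] tw [0.02 0.01 0.02] t 11.4 F [ 0.13 -0.22  0.32] tau [-0.019 -0.064  0.04 ] w 31.9 ee [442.96  43.17  45.52] [-9.002e+01 -2.000e-02 -9.905e+01]
```

View pics/s5.png

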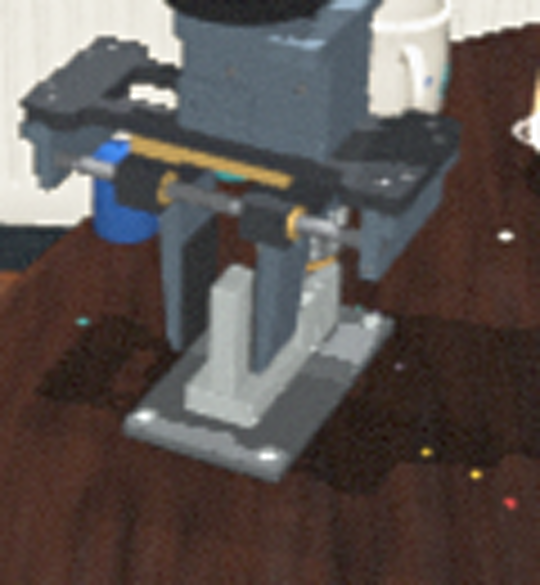

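The gauge stands upright on the bed with its fork under the brass washer. Next I'll go up and over to the collar, turning the jaws along the bed.

```bash
python3 -m pendant '[{"delta_pos":[0,-0.5,0],"twist":[0,0,0],"grip":45},{"delta_pos":[0,-4,0],"twist":[0,0,0],"grip":55},{"delta_pos":[0,-8,0],"twist":[0,-5,0],"grip":66},{"delta_pos":[2,-8,0],"twist":[0,-13,0],"grip":66},{"delta_pos":[5,-8,0],"twist":[0,-21,0],"grip":66}]' 5; bash g.sh 431.6,-27.3,125,-57
```

```text
time_s: 11.95
ee_pos: [436.5, -5.8, 127.5]
ee_rot: [-89.8, -0.1, -77.6]
force: [0.4, -0.4, -0.5]
gripper_width: 60.3
d [ 1.99  0.24 -0.94] tw [ -0.23 -20.57   0.1 ] t 11.95 F [ 0.43 -0.42 -0.53] tau [-0.07  -0.09   0.013] w 60.3 ee [436.48  -5.82 127.46] [-8.976e+01 -6.000e-02 -7.757e+01]
```

```bash
python3 -m pendant '[{"delta_pos":[1,0,-0.5],"twist":[0,-8,0],"grip":66},{"delta_pos":[2,0,-0.9],"twist":[0,-16,0],"grip":66},{"delta_pos":[2,0,-0.9],"twist":[0,-24,0],"grip":66},{"delta_pos":[2,0,-0.9],"twist":[0,-32,0],"grip":66},{"delta_pos":[2,0,-0.9],"twist":[0,-40,0],"grip":66}]' 5; python3 -m pendant '[{"delta_pos":[0,0,0],"twist":[0,-8,0],"grip":66},{"delta_pos":[0,0,0],"twist":[0,-16,0],"grip":66},{"delta_pos":[0,0,0],"twist":[0,-24,0],"grip":66},{"delta_pos":[0,0,0],"twist":[0,-29,0],"grip":66},{"delta_pos":[0,0,0],"twist":[0,-29,0],"grip":66}]' 5;  bash g.sh 431.6,-27.3,64,-9; python3 look.py side s6 270 180 390 310 4.5;  python3 look.py top t6 250 220 380 300 6
```

```text
time_s: 12.45
ee_pos: [430.5, -27.6, 126.0]
ee_rot: [-90.0, -0.0, -37.7]
force: [-0.9, 0.3, 0.2]
gripper_width: 60.2
time_s: 12.95
ee_pos: [430.6, -27.5, 126.0]
ee_rot: [-90.0, -0.0, -9.1]
force: [-0.6, -0.7, -0.0]
gripper_width: 60.1
d [0.1  6.2  0.03] tw [ 0.01 -0.06  0.02] t 12.95 F [-0.58 -0.65 -0.02] tau [ 0.104 -0.137 -0.026] w 60.1 ee [430.58 -27.46 125.96] [-9.001e+01 -2.000e-02 -9.060e+00]
```

View pics/s6.png

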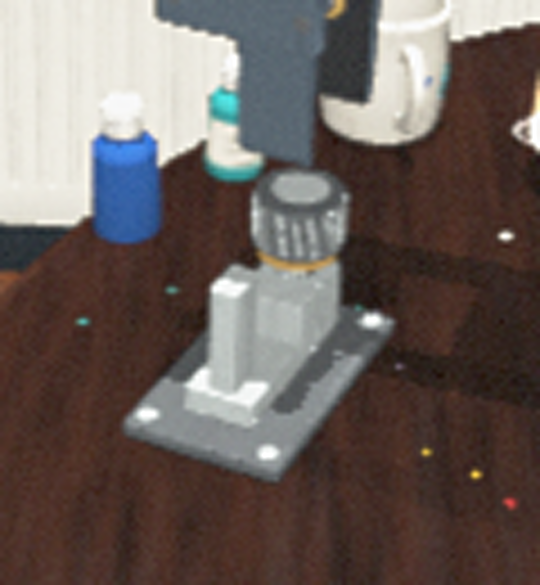

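View pics/t6.png

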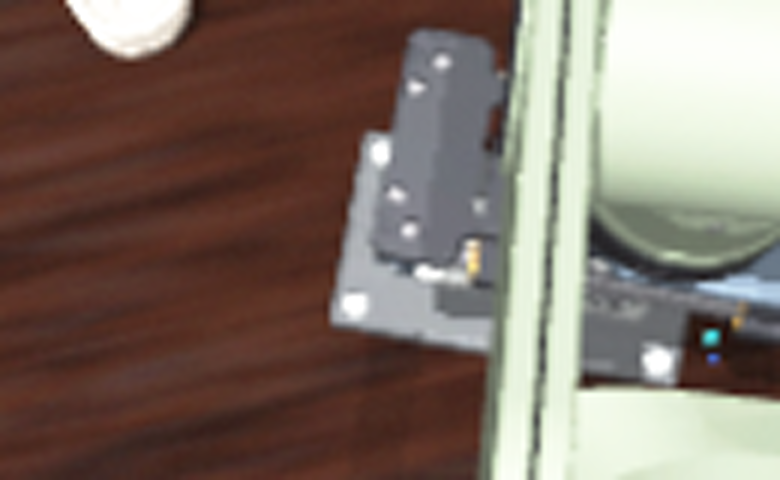

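The gauge sits square on the bed under the washer, and the collar at crop (300,215) lies below the jaws. I'll descend and close gently.

```bash
python3 -m pendant '[{"delta_pos":[0.1,2,0.03],"twist":[0,0,0],"grip":66},{"delta_pos":[0.1,4,0.03],"twist":[0,0,0],"grip":66},{"delta_pos":[0.1,5.5,0.03],"twist":[0,0,0],"grip":66},{"delta_pos":[0.1,6.2,0.03],"twist":[0,0,0],"grip":66},{"delta_pos":[0.1,6.2,0.03],"twist":[0,0,0],"grip":66}]' 5;  bash g.sh 431.6,-27.3,64,-9;  python3 -m pendant '[{"delta_pos":[0,0,0],"twist":[0,0,0],"grip":55},{"delta_pos":[0,0,0],"twist":[0,0,0],"grip":40},{"delta_pos":[0,0,0],"twist":[0,0,0],"grip":30},{"delta_pos":[0,0,0],"twist":[0,0,0],"grip":30},{"delta_pos":[0,0,0],"twist":[0,0,0],"grip":30}]' 5;  bash g.sh 431.6,-27.3,64,-9;
```

```text
time_s: 13.55
ee_pos: [431.1, -27.3, 63.1]
ee_rot: [-90.0, 0.1, -9.1]
force: [-0.0, -0.8, 1.4]
gripper_width: 60.5
d [ 0.05 -0.09  0.  ] tw [ 0.01 -0.1  -0.1 ] t 13.55 F [-0.05 -0.77  1.39] tau [ 0.051 -0.089  0.038] w 60.5 ee [431.08 -27.25  63.06] [-90.01   0.1   -9.1 ]
time_s: 14.05
ee_pos: [432.2, -27.4, 64.3]
ee_rot: [-90.0, -0.1, -9.1]
force: [0.3, 0.7, 4.0]
gripper_width: 43.3
d [-0.06  0.03 -0.  ] tw [-0.   -0.05  0.1 ] t 14.05 F [0.28 0.67 4.01] tau [ 0.084 -0.156  0.006] w 43.3 ee [432.25 -27.35  64.26] [-90.    -0.1   -9.05]
```

```bash
cat > tq.py <<'E'
import sys,numpy as np
from workcell import state,imaging
N=int(sys.argv[1]) if len(sys.argv)>1 else 6
S=[state()]
for i in range(N-1): imaging.grab_frame("side"); S.append(state())
t=np.array([s['torque'] for s in S]); e=np.array([s['effort'] for s in S]); f=np.array([s['force'] for s in S]); p=np.array([s['ee_pos'] for s in S]);r=np.array([s['ee_rot'] for s in S]);q=np.array([s['qpos'] for s in S])
print('t',round(S[-1]['time_s'],2),'tau',t.mean(0).round(4),'sd',t.std(0).round(3),'F',f.mean(0).round(2),'e6',e[:,5].round(4),'e1',e[:,0].mean().round(3),'pos',p.mean(0).round(2),'rot',r.mean(0).round(2),'q6',q[:,5].mean().round(3),'w',round(S[-1]['gripper_width'],1))
E
python3 tq.py 4
python3 -m pendant '[{"delta_pos":[0,0.045,0],"twist":[0,4,0],"grip":30},{"delta_pos":[0,0.09,0],"twist":[0,8,0],"grip":30},{"delta_pos":[0,0.135,0],"twist":[0,12,0],"grip":30},{"delta_pos":[0,0.18,0],"twist":[0,16,0],"grip":30},{"delta_pos":[0,0.22,0],"twist":[0,20,0],"grip":30}]' 15; python3 tq.py 6
```

```text
t 14.2 tau [ 0.111  -0.1542  0.006 ] sd [0.03  0.046 0.014] F [0.23 0.17 5.25] e6 [-0.004  -0.0043 -0.0045 -0.0044] e1 -0.032 pos [432.26 -27.36  64.24] rot [-90.    -0.1   -9.05] q6 -86.086 w 43.8
time_s: 14.7
ee_pos: [432.2, -27.5, 62.0]
ee_rot: [-90.0, -0.1, -29.2]
force: [0.2, -1.2, 5.9]
gripper_width: 43.6
t 14.95 tau [-0.0534 -0.1224 -0.0777] sd [0.025 0.023 0.032] F [ 0.31 -0.54  5.64] e6 [-0.5684  0.1489  0.1534 -0.0409 -0.0864 -0.0944] e1 0.307 pos [432.23 -27.48  61.99] rot [-8.998e+01 -8.000e-02 -2.914e+01] q6 -65.988 w 43.1
```

```bash

python3 -m pendant '[{"delta_pos":[0,-0.08,0],"twist":[0,5,0],"grip":30},{"delta_pos":[0,-0.01,0],"twist":[0,10,0],"grip":30},{"delta_pos":[0,0.05,0],"twist":[0,15,0],"grip":30},{"delta_pos":[0,0.1,0],"twist":[0,20,0],"grip":30},{"delta_pos":[0,0.155,0],"twist":[0,25,0],"grip":30}]' 15; python3 tq.py 1
python3 -m pendant '[{"delta_pos":[0,0.045,0],"twist":[0,4,0],"grip":30},{"delta_pos":[0,0.08,0],"twist":[0,7,0],"grip":30},{"delta_pos":[0,0.1,0],"twist":[0,9,0],"grip":30},{"delta_pos":[0,0.11,0],"twist":[0,10,0],"grip":30},{"delta_pos":[0,0.122,0],"twist":[0,11,0],"grip":30}]' 15; python3 tq.py 5
```

```text
time_s: 15.45
ee_pos: [432.0, -27.6, 59.5]
ee_rot: [-90.0, -0.1, -54.2]
force: [2.3, -0.7, -2.3]
gripper_width: 43.0
t 15.45 tau [-0.1959 -0.5049  0.0441] sd [0. 0. 0.] F [ 2.25 -0.71 -2.34] e6 [-0.6552] e1 0.363 pos [432.05 -27.58  59.45] rot [-8.999e+01 -6.000e-02 -5.422e+01] q6 -40.89 w 43.0
time_s: 15.95
ee_pos: [432.0, -27.6, 58.3]
ee_rot: [-90.0, -0.0, -65.1]
force: [2.9, -1.7, -5.8]
gripper_width: 43.1
t 16.15 tau [-0.4929 -0.8065  0.0478] sd [0.043 0.051 0.035] F [ 3.72 -2.32 -7.2 ] e6 [-0.0653  0.094   0.0919  0.0294  0.014 ] e1 0.97 pos [431.96 -27.57  58.35] rot [-8.998e+01 -5.000e-02 -6.505e+01] q6 -30.069 w 43.3
```

```bash

python3 -m pendant '[{"delta_pos":[0.02,0.055,0.01],"twist":[0,2,0],"grip":30},{"delta_pos":[0.04,0.105,0.025],"twist":[0,4,0],"grip":30},{"delta_pos":[0.04,0.137,0.025],"twist":[0,6,0],"grip":30},{"delta_pos":[0.04,0.16,0.025],"twist":[0,8,0],"grip":30},{"delta_pos":[0.04,0.181,0.025],"twist":[0,10,0],"grip":30}]' 15; python3 tq.py 6
```

```text
time_s: 16.65
ee_pos: [431.9, -27.6, 57.1]
ee_rot: [-90.0, -0.0, -75.1]
force: [2.5, -2.4, -2.0]
gripper_width: 43.5
t 16.9 tau [-0.389  -0.4033 -0.0037] sd [0.042 0.042 0.055] F [ 1.5  -1.99 -1.67] e6 [-0.2305  0.107   0.1005 -0.0105 -0.0431 -0.0458] e1 0.92 pos [431.93 -27.61  57.09] rot [-9.000e+01 -1.000e-02 -7.506e+01] q6 -20.105 w 43.1
```

```bash

python3 -m pendant '[{"delta_pos":[0.02,0.022,0.01],"twist":[0,1,0],"grip":30},{"delta_pos":[0.02,0.038,0.01],"twist":[0,2,0],"grip":30},{"delta_pos":[0.02,0.049,0.01],"twist":[0,3,0],"grip":30},{"delta_pos":[0.02,0.06,0.01],"twist":[0,4,0],"grip":30},{"delta_pos":[0.02,0.071,0.01],"twist":[0,5,0],"grip":30}]' 15; python3 tq.py 4
python3 -m pendant '[{"delta_pos":[0,0.011,0],"twist":[0,1,0],"grip":30},{"delta_pos":[0,0.022,0],"twist":[0,2,0],"grip":30},{"delta_pos":[0,0.033,0],"twist":[0,3,0],"grip":30},{"delta_pos":[0,0.044,0],"twist":[0,4,0],"grip":30},{"delta_pos":[0,0.056,0],"twist":[0,5,0],"grip":30}]' 15; python3 tq.py 4
```

```text
time_s: 17.4
ee_pos: [432.0, -27.6, 56.3]
ee_rot: [-90.0, 0.0, -80.1]
force: [-1.4, -1.6, 5.8]
gripper_width: 43.2
t 17.55 tau [-0.2082  0.0883 -0.0113] sd [0.028 0.022 0.03 ] F [-0.85 -1.08  5.45] e6 [-0.138   0.0422  0.0201 -0.0361] e1 0.494 pos [431.96 -27.64  56.34] rot [-9.002e+01  1.000e-02 -8.013e+01] q6 -15.06 w 43.2
time_s: 18.05
ee_pos: [431.9, -27.7, 55.8]
ee_rot: [-90.0, 0.0, -85.1]
force: [-1.6, -1.3, 5.5]
gripper_width: 43.0
t 18.2 tau [-0.2138  0.0956 -0.0398] sd [0.045 0.049 0.051] F [-1.24 -1.09  5.34] e6 [-0.1388  0.0364  0.0127 -0.0432] e1 0.511 pos [431.92 -27.65  55.78] rot [-9.002e+01  1.000e-02 -8.513e+01] q6 -10.058 w 43.5
```

```bash

python3 -m pendant '[{"delta_pos":[0.008,0,-0.008],"twist":[0,1,0],"grip":30},{"delta_pos":[0.008,0.011,-0.008],"twist":[0,2,0],"grip":30},{"delta_pos":[0.008,0.022,-0.008],"twist":[0,3,0],"grip":30},{"delta_pos":[0.008,0.033,-0.008],"twist":[0,4,0],"grip":30},{"delta_pos":[0.008,0.044,-0.008],"twist":[0,5,0],"grip":30}]' 15; python3 tq.py 4
python3 -m pendant '[{"delta_pos":[0,0.011,0],"twist":[0,1,0],"grip":30},{"delta_pos":[0,0.022,0],"twist":[0,2,0],"grip":30},{"delta_pos":[0,0.033,0],"twist":[0,3,0],"grip":30},{"delta_pos":[0,0.044,0],"twist":[0,4,0],"grip":30},{"delta_pos":[0,0.055,0],"twist":[0,5,0],"grip":30}]' 15; python3 tq.py 4
```

```text
time_s: 18.7
ee_pos: [431.9, -27.7, 55.2]
ee_rot: [-90.0, 0.0, -90.1]
force: [-0.8, -0.8, 4.5]
gripper_width: 43.1
t 18.85 tau [-0.0987  0.091  -0.0037] sd [0.014 0.03  0.041] F [-1.32 -0.51  5.34] e6 [-0.1371  0.0405  0.0175 -0.0387] e1 0.221 pos [431.88 -27.67  55.23] rot [-9.002e+01  1.000e-02 -9.014e+01] q6 -5.064 w 43.3
time_s: 19.35
ee_pos: [431.9, -27.7, 54.7]
ee_rot: [-90.0, 0.0, -95.1]
force: [-1.1, -0.3, 5.5]
gripper_width: 43.4
t 19.5 tau [-0.0871  0.1101 -0.0147] sd [0.028 0.043 0.019] F [-1.23 -0.48  5.29] e6 [-0.1373  0.0375  0.0136 -0.0422] e1 0.228 pos [431.86 -27.68  54.67] rot [-9.003e+01  1.000e-02 -9.514e+01] q6 -0.063 w 43.2
```

```bash

python3 -m pendant '[{"delta_pos":[0,0.011,0],"twist":[0,1,0],"grip":30},{"delta_pos":[0,0.022,0],"twist":[0,2,0],"grip":30},{"delta_pos":[0,0.033,0],"twist":[0,3,0],"grip":30},{"delta_pos":[0,0.044,0],"twist":[0,4,0],"grip":30},{"delta_pos":[0,0.055,0],"twist":[0,5,0],"grip":30}]' 15; python3 tq.py 4
```

```text
time_s: 20.0
ee_pos: [431.8, -27.7, 54.1]
ee_rot: [-90.0, 0.0, -100.1]
force: [-1.1, -1.2, 5.3]
gripper_width: 42.8
t 20.15 tau [-0.0838  0.1502 -0.0279] sd [0.02  0.031 0.019] F [-1.37 -0.7   5.61] e6 [-0.1375  0.0373  0.0134 -0.0425] e1 0.226 pos [431.83 -27.67  54.12] rot [-9.0030e+01  1.0000e-02 -1.0014e+02] q6 4.935 w 43.4
```

```bash
python3 look.py side s7 270 180 390 310 4.5
```

```text
(no output)
```

View pics/s7.png

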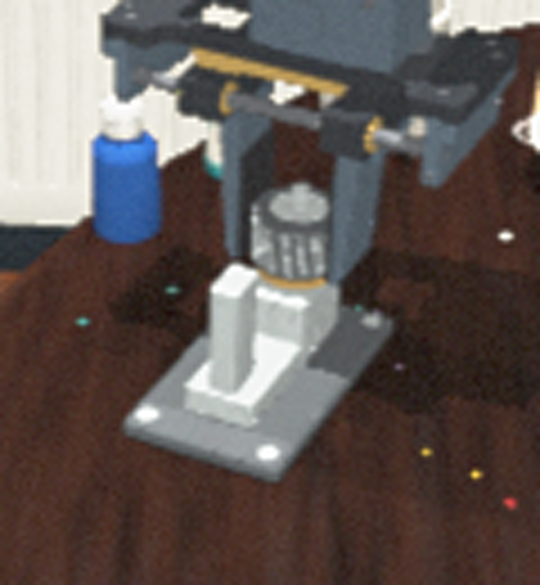

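```bash

python3 -m pendant '[{"delta_pos":[0,0.011,0],"twist":[0,1,0],"grip":30},{"delta_pos":[0,0.022,0],"twist":[0,2,0],"grip":30},{"delta_pos":[0,0.033,0],"twist":[0,3,0],"grip":30},{"delta_pos":[0,0.044,0],"twist":[0,4,0],"grip":30},{"delta_pos":[0,0.055,0],"twist":[0,5,0],"grip":30}]' 15; python3 tq.py 4
```

```text
time_s: 20.7
ee_pos: [431.8, -27.7, 53.6]
ee_rot: [-90.0, 0.0, -105.1]
force: [-0.6, -0.3, 6.2]
gripper_width: 43.2
t 20.85 tau [-0.0899  0.1526 -0.0139] sd [0.014 0.036 0.018] F [-1.22 -0.38  5.86] e6 [-0.1377  0.0372  0.0131 -0.0426] e1 0.219 pos [431.8  -27.66  53.57] rot [ -90.04    0.   -105.14] q6 9.936 w 42.9
```

```bash

python3 -m pendant '[{"delta_pos":[0,0.011,0],"twist":[0,1,0],"grip":30},{"delta_pos":[0,0.022,0],"twist":[0,2,0],"grip":30},{"delta_pos":[0,0.033,0],"twist":[0,3,0],"grip":30},{"delta_pos":[0,0.044,0],"twist":[0,4,0],"grip":30},{"delta_pos":[0,0.055,0],"twist":[0,5,0],"grip":30}]' 15; python3 tq.py 4
```

```text
time_s: 21.35
ee_pos: [431.8, -27.7, 53.0]
ee_rot: [-90.0, -0.0, -110.1]
force: [-1.8, -1.0, 6.6]
gripper_width: 43.2
t 21.5 tau [-0.0764  0.1737 -0.0016] sd [0.037 0.028 0.055] F [-1.48 -0.56  6.51] e6 [-0.1256  0.0424  0.0102 -0.0442] e1 0.199 pos [431.76 -27.66  53.04] rot [ -90.04   -0.   -110.14] q6 14.936 w 43.3
```

```bash

python3 -m pendant '[{"delta_pos":[0,0,0],"twist":[0,0,0],"grip":30},{"delta_pos":[0,0,0],"twist":[0,0,0],"grip":30},{"delta_pos":[0,0.011,0],"twist":[0,1,0],"grip":30},{"delta_pos":[0,0.022,0],"twist":[0,2,0],"grip":30},{"delta_pos":[0,0.033,0],"twist":[0,3,0],"grip":30}]' 15; python3 tq.py 4
```

```text
time_s: 22.0
ee_pos: [431.7, -27.7, 52.7]
ee_rot: [-90.0, -0.0, -113.1]
force: [-0.1, -0.2, 5.9]
gripper_width: 43.6
t 22.15 tau [-0.0828  0.2166 -0.0112] sd [0.023 0.034 0.045] F [-0.87 -0.17  6.57] e6 [-0.1034  0.0646  0.0293 -0.0273] e1 0.163 pos [431.74 -27.64  52.75] rot [ -90.04   -0.   -113.14] q6 17.933 w 43.4
```

The joint-6 torque pattern was steady through the free turns. In the last two steps it rose by about 0.03 N m, with contact near yaw −110°, so the washer bears with roughly 5–7 N. I'll release the collar and lift off.

```bash

python3 -m pendant '[{"delta_pos":[0,0,0],"twist":[0,0,0],"grip":50},{"delta_pos":[0,0,0],"twist":[0,0,0],"grip":55},{"delta_pos":[0,0,0],"twist":[0,0,0],"grip":66},{"delta_pos":[0,0,0],"twist":[0,0,0],"grip":66},{"delta_pos":[0,0,0],"twist":[0,0,0],"grip":66}]' 5; python3 tq.py 1;
python3 -m pendant '[{"delta_pos":[0,-1,0],"twist":[0,0,0],"grip":66},{"delta_pos":[0,-3,0],"twist":[0,0,0],"grip":66},{"delta_pos":[0,-6,0],"twist":[0,0,0],"grip":66},{"delta_pos":[0,-7,0],"twist":[0,0,0],"grip":60},{"delta_pos":[0,-7,0],"twist":[0,-5,0],"grip":50}]' 5; python3 tq.py 1; bash g.sh 443.6,43.6,115,-99.06;python3 look.py side s8 270 180 390 310 4.5
```

```text
time_s: 22.65
ee_pos: [432.0, -27.8, 52.5]
ee_rot: [-90.0, -0.0, -113.1]
force: [-0.4, -0.3, 0.3]
gripper_width: 60.3
t 22.65 tau [-0.006  -0.0508  0.0068] sd [0. 0. 0.] F [-0.36 -0.33  0.34] e6 [0.0008] e1 0.005 pos [432.01 -27.79  52.47] rot [-9.0010e+01 -1.0000e-02 -1.1306e+02] q6 17.857 w 60.3
time_s: 23.15
ee_pos: [433.5, -27.9, 124.7]
ee_rot: [-89.7, 0.1, -107.9]
force: [0.7, 0.1, -0.1]
gripper_width: 49.4
t 23.15 tau [ 0.0057 -0.0806  0.0138] sd [0. 0. 0.] F [ 0.72  0.08 -0.09] e6 [1.0465] e1 0.006 pos [433.48 -27.93 124.66] rot [-8.9730e+01  6.0000e-02 -1.0793e+02] q6 12.728 w 49.4
d [-7.12  0.97 -1.24] tw [-0.27 -8.87 -0.04] t 23.15 F [ 0.72  0.08 -0.09] tau [ 0.006 -0.081  0.014] w 49.4 ee [433.48 -27.93 124.66] [-8.9730e+01  6.0000e-02 -1.0793e+02]
```

View pics/s8.png

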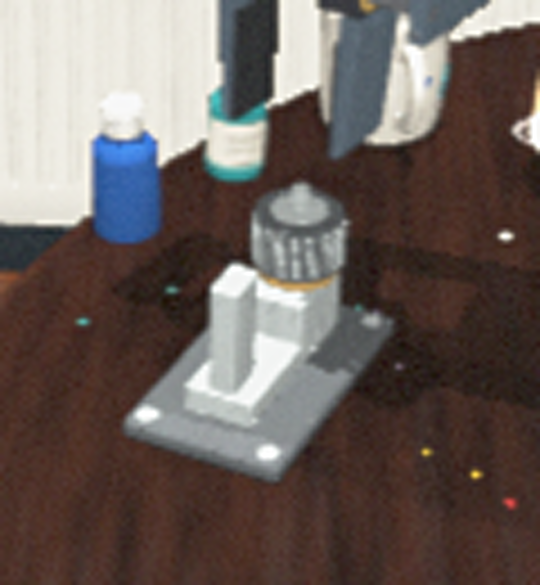

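The washer sits on the gauge's top at crop (300,285) and nothing else has moved. Back to the tab.

```bash

python3 -m pendant '[{"delta_pos":[-2,0.5,-0.4],"twist":[0,-3,0],"grip":45},{"delta_pos":[-5,0.9,-0.9],"twist":[0,-7,0],"grip":38},{"delta_pos":[-7.1,0.9,-1.2],"twist":[0,-8.9,0],"grip":38},{"delta_pos":[-7.1,0.9,-1.2],"twist":[0,-8.9,0],"grip":38},{"delta_pos":[-7.1,0.9,-1.2],"twist":[0,-8.9,0],"grip":38}]' 5; bash g.sh 443.3,43.4,46.2,-99.06
```

```text
time_s: 23.7
ee_pos: [442.3, 43.3, 113.3]
ee_rot: [-90.0, -0.0, -99.2]
force: [0.9, -0.1, -1.0]
gripper_width: 34.5
d [-0.03  6.71  0.11] tw [ 0.05 -0.09  0.04] t 23.7 F [ 0.87 -0.1  -0.98] tau [-0.013 -0.084 -0.007] w 34.5 ee [442.27  43.33 113.3 ] [-9.005e+01 -4.000e-02 -9.915e+01]
```

```bash

python3 -m pendant '[{"delta_pos":[-0.03,2,0.1],"twist":[0,0,0],"grip":38},{"delta_pos":[-0.03,4,0.1],"twist":[0,0,0],"grip":38},{"delta_pos":[-0.03,6,0.1],"twist":[0,0,0],"grip":38},{"delta_pos":[-0.03,6.7,0.1],"twist":[0,0,0],"grip":38},{"delta_pos":[-0.03,6.7,0.1],"twist":[0,0,0],"grip":38}]' 5; python3 tq.py 2
python3 -m pendant '[{"delta_pos":[0,0,0],"twist":[0,0,0],"grip":30},{"delta_pos":[0,0,0],"twist":[0,0,0],"grip":22},{"delta_pos":[0,0,0],"twist":[0,0,0],"grip":17},{"delta_pos":[0,0,0],"twist":[0,0,0],"grip":13},{"delta_pos":[0,0,0],"twist":[0,0,0],"grip":0}]' 5; python3 tq.py 3
```

```text
time_s: 24.2
ee_pos: [442.9, 42.8, 45.9]
ee_rot: [-90.1, -0.0, -99.2]
force: [0.1, 0.6, 0.9]
gripper_width: 34.5
t 24.25 tau [-0.021  -0.0363 -0.0166] sd [0.008 0.011 0.006] F [0.45 0.05 0.6 ] e6 [0.0021 0.0003] e1 -0.034 pos [443.28  42.88  46.32] rot [-9.008e+01 -3.000e-02 -9.923e+01] q6 13.295 w 34.4
time_s: 24.75
ee_pos: [443.9, 43.6, 47.2]
ee_rot: [-90.0, 0.0, -99.2]
force: [-1.1, 0.7, 5.7]
gripper_width: 14.3
t 24.85 tau [-0.0512  0.1921 -0.0931] sd [0.037 0.008 0.058] F [-1.04  0.21  5.76] e6 [-0.0831 -0.0823 -0.0841] e1 0.025 pos [443.88  43.61  47.15] rot [-8.996e+01  1.000e-02 -9.916e+01] q6 13.292 w 14.0
```

```bash

python3 -m pendant '[{"delta_pos":[0,-0.01,0],"twist":[0,0,0],"grip":0},{"delta_pos":[0,-0.02,-0.01],"twist":[0,0,0],"grip":0},{"delta_pos":[0,-0.03,-0.01],"twist":[0,0,0],"grip":0},{"delta_pos":[0,-0.03,-0.01],"twist":[0,0,0],"grip":0},{"delta_pos":[0,-0.03,-0.01],"twist":[0,0,0],"grip":0}]' 35; python3 tq.py 2
python3 -m pendant '[{"delta_pos":[-0.05,0,0],"twist":[0,0,0],"grip":0},{"delta_pos":[-0.1,0,0],"twist":[0,0,0],"grip":0},{"delta_pos":[-0.15,0,0],"twist":[0,0,0],"grip":0},{"delta_pos":[-0.2,0,0],"twist":[0,0,0],"grip":0},{"delta_pos":[-0.25,0,0],"twist":[0,0,0],"grip":0}]' 35; python3 tq.py 2
```

```text
time_s: 25.35
ee_pos: [443.9, 43.6, 47.1]
ee_rot: [-90.0, 0.0, -99.2]
force: [-1.3, 0.1, 6.3]
gripper_width: 13.6
t 25.4 tau [-0.0319  0.0868 -0.1907] sd [0.032 0.039 0.017] F [-0.74  0.06  6.22] e6 [-0.1691 -0.1692] e1 0.1 pos [443.91  43.62  47.15] rot [-8.996e+01  1.000e-02 -9.916e+01] q6 13.293 w 13.8
time_s: 25.9
ee_pos: [443.9, 43.8, 47.1]
ee_rot: [-90.0, -0.2, -99.0]
force: [-1.9, -12.8, 7.3]
gripper_width: 14.3
t 25.95 tau [-1.8408  0.0628 -0.2205] sd [0.123 0.006 0.002] F [ -1.55 -11.92   7.94] e6 [-0.2283 -0.2166] e1 5.421 pos [443.86  43.81  47.13] rot [-89.98  -0.24 -99.02] q6 13.617 w 13.6
```

```bash

python3 -m pendant '[{"delta_pos":[0.1,0,0],"twist":[0,0,0.15],"grip":0},{"delta_pos":[0.15,-0.01,0],"twist":[0,0,0.3],"grip":0},{"delta_pos":[0.15,-0.02,0],"twist":[0,0,0.3],"grip":0},{"delta_pos":[0.15,-0.03,0],"twist":[0,0,0.3],"grip":0},{"delta_pos":[0.15,-0.03,0],"twist":[0,0,0.3],"grip":0}]' 35; python3 tq.py 3
```

```text
time_s: 26.45
ee_pos: [443.8, 43.8, 47.2]
ee_rot: [-90.0, 0.2, -99.1]
force: [-0.1, -5.6, 3.8]
gripper_width: 13.8
t 26.55 tau [-1.5574  0.0592 -0.0493] sd [0.028 0.016 0.012] F [-0.08 -5.93  3.9 ] e6 [-0.0406 -0.0408 -0.041 ] e1 2.57 pos [443.8   43.8   47.17] rot [-89.98   0.2  -99.07] q6 12.877 w 13.7
```

```bash

python3 -m pendant '[{"delta_pos":[-0.04,-0.01,0],"twist":[0,0,0],"grip":0},{"delta_pos":[-0.08,-0.02,0],"twist":[0,0,0],"grip":0},{"delta_pos":[-0.12,-0.02,0],"twist":[0,0,0],"grip":0},{"delta_pos":[-0.16,-0.02,0],"twist":[0,0,0],"grip":0},{"delta_pos":[-0.2,-0.02,0],"twist":[0,0,0],"grip":0}]' 35; python3 tq.py 2
```

```text
time_s: 27.05
ee_pos: [443.7, 45.1, 47.2]
ee_rot: [-90.0, 0.1, -99.0]
force: [-0.8, -9.2, 2.6]
gripper_width: 14.1
t 27.1 tau [-1.9239 -0.0094  0.0445] sd [0.028 0.008 0.004] F [-0.36 -8.7   2.83] e6 [0.0381 0.0479] e1 4.028 pos [443.73  45.09  47.16] rot [-90.02   0.12 -99.01] q6 13.117 w 13.7
```

It is sliding out at about 9 N with no tilt. I'll keep drawing it straight.

```bash

python3 -m pendant '[{"delta_pos":[-0.15,0,0],"twist":[0,0,0],"grip":0},{"delta_pos":[-0.3,0,0],"twist":[0,0,0],"grip":0},{"delta_pos":[-0.45,0,0],"twist":[0,0,0],"grip":0},{"delta_pos":[-0.6,0,0],"twist":[0,0,0],"grip":0},{"delta_pos":[-0.8,0,0],"twist":[0,0,0],"grip":0}]' 35; python3 tq.py 2; python3 -m pendant '[{"delta_pos":[-0.2,0,0],"twist":[0,0,0],"grip":0},{"delta_pos":[-0.4,0,0],"twist":[0,0,0],"grip":0},{"delta_pos":[-0.6,0,0],"twist":[0,0,0],"grip":0},{"delta_pos":[-0.8,0,0],"twist":[0,0,0],"grip":0},{"delta_pos":[-1,0,0],"twist":[0,0,0],"grip":0}]' 35; python3 tq.py 2
```

```text
time_s: 27.6
ee_pos: [444.6, 52.9, 47.2]
ee_rot: [-90.1, 0.1, -99.0]
force: [-2.1, -9.3, 3.9]
gripper_width: 13.8
t 27.65 tau [-1.928   0.0587 -0.0493] sd [0.099 0.023 0.001] F [-1.77 -9.14  3.97] e6 [-0.0748 -0.0301] e1 3.96 pos [444.59  53.02  47.16] rot [-90.07   0.11 -99.03] q6 14.139 w 13.8
time_s: 28.15
ee_pos: [446.0, 62.8, 47.2]
ee_rot: [-90.1, 0.1, -99.0]
force: [-1.5, -9.7, 4.5]
gripper_width: 13.9
t 28.2 tau [-1.8164  0.0543 -0.0562] sd [0.08  0.004 0.015] F [-1.43 -9.16  4.31] e6 [-0.0839 -0.0418] e1 3.833 pos [446.    62.96  47.16] rot [-90.09   0.11 -99.04] q6 15.377 w 13.7
```

```bash

python3 -m pendant '[{"delta_pos":[-0.3,0,0],"twist":[0,0,0],"grip":0},{"delta_pos":[-0.6,0,0],"twist":[0,0,0],"grip":0},{"delta_pos":[-0.9,0,0],"twist":[0,0,0],"grip":0},{"delta_pos":[-1.2,0,0],"twist":[0,0,0],"grip":0},{"delta_pos":[-1.5,0,0],"twist":[0,0,0],"grip":0}]' 35; python3 tq.py 2; python3 -m pendant '[{"delta_pos":[-0.3,0,0],"twist":[0,0,0],"grip":0},{"delta_pos":[-0.6,0,0],"twist":[0,0,0],"grip":0},{"delta_pos":[-0.9,0,0],"twist":[0,0,0],"grip":0},{"delta_pos":[-1.2,0,0],"twist":[0,0,0],"grip":0},{"delta_pos":[-1.5,0,0],"twist":[0,0,0],"grip":0}]' 35; python3 tq.py 2
```

```text
time_s: 28.7
ee_pos: [448.6, 78.5, 47.2]
ee_rot: [-90.1, 0.2, -99.1]
force: [-0.5, -3.5, 2.4]
gripper_width: 13.9
t 28.75 tau [-0.9304  0.0633 -0.0309] sd [0.069 0.068 0.063] F [-0.65 -2.65  2.72] e6 [-0.0868 -0.0602] e1 0.651 pos [448.72  78.81  47.26] rot [-90.07   0.23 -99.12] q6 17.205 w 13.5
time_s: 29.25
ee_pos: [451.7, 94.4, 47.5]
ee_rot: [-90.0, 0.3, -99.1]
force: [-0.4, -1.0, -0.3]
gripper_width: 13.3
t 29.3 tau [-0.1851  0.0139 -0.0342] sd [0.114 0.056 0.039] F [-0.22 -0.72  0.26] e6 [-0.0531 -0.0258] e1 -0.065 pos [451.75  94.55  47.54] rot [-90.01   0.32 -99.15] q6 19.003 w 13.8
```

Pull force dropped to zero as the fork left the washer. I'll clear the stand, then lift and return to the original spot.

```bash

python3 -m pendant '[{"delta_pos":[-0.5,-0.2,0],"twist":[0,0,-0.1],"grip":0},{"delta_pos":[-1.5,-0.6,0],"twist":[0,0,-0.3],"grip":0},{"delta_pos":[-2.7,-1.5,0],"twist":[0,0,-0.3],"grip":0},{"delta_pos":[-4.5,-2.5,0],"twist":[0,0,-0.3],"grip":0},{"delta_pos":[-6.5,-3.5,0],"twist":[0,0,-0.3],"grip":0}]' 50; bash g.sh 378.3,253.1,70,-76
```

```text
time_s: 29.8
ee_pos: [462.4, 159.4, 84.0]
ee_rot: [-90.0, 0.0, -99.2]
force: [-0.2, 1.0, -2.1]
gripper_width: 14.0
d [-7.91  1.4  -9.79] tw [ -0.04 -23.17  -0.03] t 29.8 F [-0.16  1.05 -2.08] tau [ 0.011 -0.15   0.013] w 14.0 ee [462.36 159.39  84.03] [-8.996e+01  3.000e-02 -9.917e+01]
```

```bash

python3 -m pendant '[{"delta_pos":[-2.5,0,-2],"twist":[0,-5,0],"grip":0},{"delta_pos":[-5,0.3,-5],"twist":[0,-12,0],"grip":0},{"delta_pos":[-7,0.9,-8],"twist":[0,-19,0],"grip":0},{"delta_pos":[-7.9,1.4,-9.8],"twist":[0,-23.1,0],"grip":0},{"delta_pos":[-7.9,1.4,-9.8],"twist":[0,-23.1,0],"grip":0}]' 50; bash g.sh 378.3,253.1,37.5,-76
```

```text
time_s: 30.3
ee_pos: [375.4, 253.1, 69.0]
ee_rot: [-90.1, 0.0, -75.8]
force: [0.1, 0.1, -1.3]
gripper_width: 13.5
d [0.07 3.15 0.28] tw [ 0.1   0.18 -0.  ] t 30.3 F [ 0.09  0.07 -1.28] tau [ 0.045 -0.082 -0.003] w 13.5 ee [375.43 253.13  69.01] [-90.1    0.   -75.82]
```

```bash

python3 -m pendant '[{"delta_pos":[0.05,1,0.1],"twist":[0,0,0],"grip":0},{"delta_pos":[0.05,2,0.2],"twist":[0,0,0],"grip":0},{"delta_pos":[0.05,2.7,0.2],"twist":[0,0,0],"grip":0},{"delta_pos":[0.05,3,0.2],"twist":[0,0,0],"grip":0},{"delta_pos":[0.05,3,0.2],"twist":[0,0,0],"grip":0}]' 50; python3 tq.py 3; python3 -m pendant '[{"delta_pos":[0,0.04,0],"twist":[0,0,0],"grip":0},{"delta_pos":[0,0.08,0],"twist":[0,0,0],"grip":0},{"delta_pos":[0,0.12,0],"twist":[0,0,0],"grip":0},{"delta_pos":[0,0.15,0],"twist":[0,0,0],"grip":0},{"delta_pos":[0,0.15,0],"twist":[0,0,0],"grip":0}]'; python3 tq.py 3
```

```text
time_s: 30.8
ee_pos: [379.9, 250.9, 38.3]
ee_rot: [-90.1, -0.0, -76.1]
force: [1.1, -0.3, -2.4]
gripper_width: 14.0
t 30.9 tau [ 0.0445 -0.0889 -0.0118] sd [0.014 0.031 0.016] F [ 0.83 -0.39 -2.21] e6 [0.0014 0.0012 0.001 ] e1 -0.029 pos [380.09 251.09  38.63] rot [-9.004e+01 -2.000e-02 -7.611e+01] q6 18.119 w 13.6
time_s: 31.4
ee_pos: [379.9, 251.5, 37.6]
ee_rot: [-90.0, -0.0, -76.0]
force: [0.8, 0.1, -2.3]
gripper_width: 13.6
t 31.5 tau [ 0.0669 -0.073  -0.0057] sd [0.038 0.008 0.011] F [ 0.44 -0.41 -2.08] e6 [0.0002 0.0003 0.0002] e1 -0.004 pos [379.89 251.5   37.54] rot [-89.99  -0.   -76.04] q6 18.113 w 13.7
```

```bash

python3 -m pendant '[{"delta_pos":[0,0.02,0],"twist":[0,0,0],"grip":0},{"delta_pos":[0,0.04,0],"twist":[0,0,0],"grip":0},{"delta_pos":[0,0.06,0],"twist":[0,0,0],"grip":0},{"delta_pos":[0,0.06,0],"twist":[0,0,0],"grip":0},{"delta_pos":[0,0.06,0],"twist":[0,0,0],"grip":0}]' 50; python3 tq.py 3
```

```text
time_s: 32.0
ee_pos: [379.9, 251.5, 37.1]
ee_rot: [-90.0, -0.0, -76.1]
force: [-1.6, -1.2, 3.4]
gripper_width: 13.5
t 32.1 tau [-0.0897  0.1369 -0.0148] sd [0.006 0.055 0.015] F [-1.51 -0.16  3.61] e6 [-0.0005 -0.0006 -0.0008] e1 -0.148 pos [379.92 251.49  37.15] rot [-89.99  -0.   -76.05] q6 18.113 w 13.7
```

On the table. I'll release gently, lift clear and look.

```bash

python3 -m pendant '[{"delta_pos":[0,0,0],"twist":[0,0,0],"grip":20},{"delta_pos":[0,0,0],"twist":[0,0,0],"grip":27},{"delta_pos":[0,0,0],"twist":[0,0,0],"grip":45},{"delta_pos":[0,0,0],"twist":[0,0,0],"grip":45},{"delta_pos":[0,-0.3,0],"twist":[0,0,0],"grip":45}]' 5; python3 -m pendant '[{"delta_pos":[0,-2,0],"twist":[0,0,0],"grip":45},{"delta_pos":[0,-5,0],"twist":[0,0,0],"grip":45},{"delta_pos":[0,-10,0],"twist":[0,0,0],"grip":45},{"delta_pos":[0,-15,0],"twist":[0,0,0],"grip":45},{"delta_pos":[0,-17,0],"twist":[0,0,0],"grip":45}]' 5; bash g.sh 330,300,210,-76; python3 look.py side s9 220 150 440 420 2.2;python3 look.py top t9 200 200 440 360 3
```

```text
time_s: 32.6
ee_pos: [379.7, 251.3, 39.7]
ee_rot: [-90.1, -0.0, -76.0]
force: [0.6, 0.8, -0.2]
gripper_width: 40.7
time_s: 33.1
ee_pos: [381.7, 252.7, 214.9]
ee_rot: [-89.5, 0.2, -76.0]
force: [0.9, -0.1, -1.2]
gripper_width: 40.9
d [-5.84  0.48 -3.88] tw [-0.48 -0.05 -0.15] t 33.1 F [ 0.9  -0.15 -1.19] tau [-0.016 -0.141  0.013] w 40.9 ee [381.74 252.67 214.94] [-89.52   0.15 -76.05]
```

View pics/s9.png

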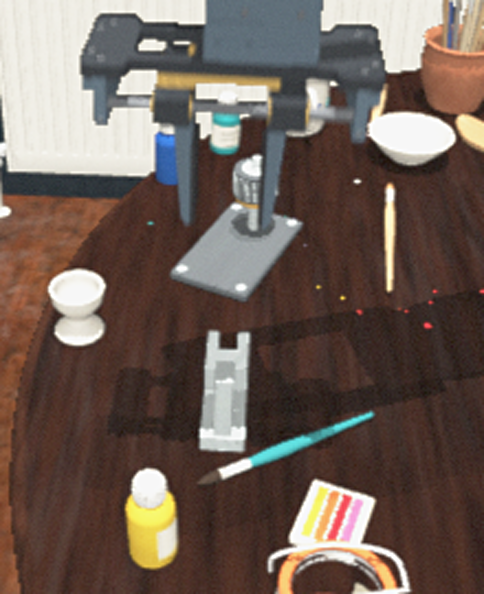

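View pics/t9.png

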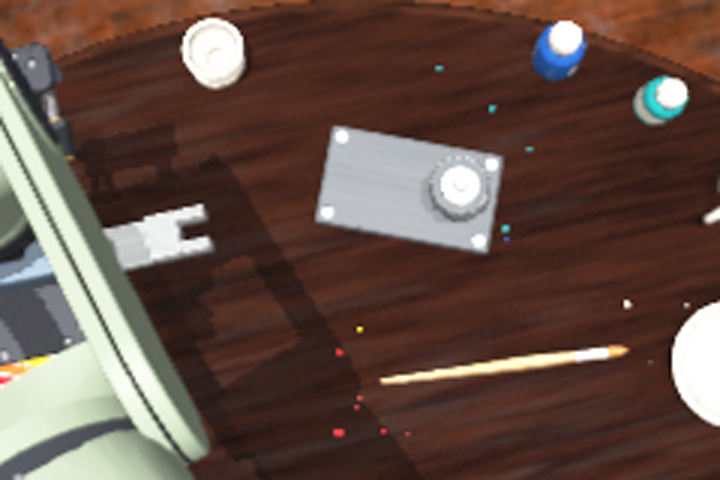

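The gauge stands upright on the table and everything else is in place. As a last check, I'll measure the collar's height and the bystanders.

```bash
python3 - <<'E'
import numpy as np
from h import *
for n,a,b in (("top","top0","t9"),("side","side0","s9")):
    for nm in (a,b):
        f=np.load(f"pics/{nm}.npz"); P=cloud(f['d'],n); r=np.hypot(P[...,0]-431.7,P[...,1]+26.5)
        k=(r>9)&(r<15)&(P[...,2]>65)&(P[...,2]<105); print(n,nm,k.sum(),np.median(P[k][:,2]).round(1),P[k][:,2].mean().round(1))
    A=np.load(f"pics/{a}.npz"); B=np.load(f"pics/{b}.npz"); PA=cloud(A['d'],n);PB=cloud(B['d'],n)
    for o,c,rr in (("egg",(539,168),35),("b",(548,-106),30),("a",(511,-188),28),("mug",(448,-266),60),("yellow",(396,364),30),("gauge",(388,218),60)):
        out=[]
        for P in (PA,PB):
            k=(np.hypot(P[...,0]-c[0],P[...,1]-c[1])<rr)&(P[...,2]>8)&(P[...,2]<85); out.append((k.sum(),P[k].mean(0).round(1) if k.sum() else None))
        print(n,o,out)
E
```

```text
top top0 94 92.2 91.8
top t9 87 80.1 80.1
top egg [(np.int64(294), array([542. , 168.8,  34.2])), (np.int64(296), array([541.9, 168.6,  34.1]))]
top b [(np.int64(254), array([ 543.8, -103.2,   55.2])), (np.int64(255), array([ 543.9, -103.2,   54.8]))]
top a [(np.int64(209), array([ 507.7, -183.8,   48.8])), (np.int64(209), array([ 507.8, -183.8,   48.4]))]
top mug [(np.int64(805), array([ 447.9, -276. ,   52.3])), (np.int64(792), array([ 447.8, -275.6,   52.8]))]
top yellow [(np.int64(227), array([394.4, 361.6,  48.5])), (np.int64(0), None)]
top gauge [(np.int64(606), array([386.3, 219.7,  30.5])), (np.int64(438), array([391.7, 206.2,  25.9]))]
side side0 47 94.4 94.3
side s9 27 82.4 82.4
side egg [(np.int64(578), array([537.9, 166.5,  34. ])), (np.int64(589), array([537.8, 166.7,  33.5]))]
side b [(np.int64(410), array([544.6, -97.7,  45.5])), (np.int64(239), array([549.4, -94. ,  40.6]))]
side a [(np.int64(299), array([ 507.4, -180.4,   41.1])), (np.int64(243), array([ 507.5, -179.6,   35.7]))]
side mug [(np.int64(965), array([ 443.1, -260.8,   54.6])), (np.int64(178), array([ 422.8, -249. ,   48.7]))]
side yellow [(np.int64(790), array([392.4, 374.1,  43.7])), (np.int64(792), array([392.4, 374.1,  43.9]))]
side gauge [(np.int64(943), array([382.6, 234. ,  33.1])), (np.int64(928), array([383.8, 232.3,  33.2]))]
```

The collar top measures 80.1 mm, so the washer is at about 46 mm, as wanted. The bystanders are unmoved. Handing in.

```bash
python3 -c "
from workcell import job; print(job.job_done())"
```

```text
the job is handed in; nothing more can be done
None
```

The collar is set to the gauge height, and the gauge stands upright on the table near where it started, clear of the stand. I handed the job in at about 33 s.

- **Fork home:** I pushed the gauge in along the bed until the slot's end met the rod at about 4–6 N, then lowered it onto the bed.
- **Collar turned down:** I turned it about 104°. The joint-6 torque stayed constant while it turned freely, then rose by about 0.03 N m over the last 3–4°. That puts the washer force at roughly 5–7 N. It is an estimate from torque, as nothing measures that force directly.
- **Drawing out:** My first pull reached about 12 N and tipped the hand 0.24° with the gauge barely moving. That may have raised the washer force for a moment. I eased off, corrected the tilt and drew the gauge out straight at about 9 N; the force fell away as the fork left the washer.
- **Collar height:** The top camera puts the collar's top at 80.1 mm, so the washer is at about 46 mm, which is right for the gauge on the bed. The side camera reads 82.4 mm, but it also read about 2 mm high before the job. Both cameras show the collar 12 mm lower than at the start, against 11.6 mm expected from the turn.
- **Bystanders:** Everything seen unobstructed after the job was within about 0.5 mm of its first position. The arm partly blocked the view of some items in each camera, so most were confirmed in only one camera.

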